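# Set the curio shop's pieces on their fitted stands

### The job

Set out the display: put each piece upright and fully down in the well of the wooden stand that fits its foot - the ginger jar on the small round one, the teapot on the large round one, the tea caddy on the square one and the moon flask on the oblong one, the last two turned square with their stands - and close the ginger jar with its lid. The pieces are fragile: never tip one over or let it drop. Leave the tray of bangles where it is.

Things in the scene. Friction and masses are not known exactly. Their poses are not given: they have to be found in the camera images.
- ginger_jar: Blue-and-white porcelain jar, open at the top, loose, about 320 g, round. Origin: centre of its underside; z up. Foot 40 mm across; belly 80 mm across at 52 mm height; straight neck 48 mm across outside, from 78 mm up to the rim at 100 mm; mouth a round hole 40 mm across. Too wide at the belly: grip the neck from above.
- jar_lid: The jar's porcelain lid, white with blue rim and knob, loose, about 70 g, 45 mm high, upright on its plug. Origin: centre of the plug's underside. Plug 22 to 28 mm across (0 to 10 mm up), flange 60 mm across (10 to 14 mm), dome to 19 mm, knob 17 to 18 mm across from 19 to 38 mm, rounded above. On the jar the flange rests on the rim, origin 90 mm above the jar's.
- teapot: Brown clay teapot, loose, about 360 g. Origin: centre of its underside; z up. Round foot 64 mm across, belly 86 mm at 34 mm height; fixed lid, its knob ends at 83 mm. Fixed overhead handle: round bar 11 mm thick, arched in the y-z plane; its level middle runs along y from -20 to +20 mm, bar centre at 122 mm height. Spout to +y, its end 66 mm from the centre.
- tea_caddy: Red lacquer tea caddy with gold lines, loose, about 260 g. Origin: centre of its underside; z up. Square body 56 x 56 mm (sides along x and y), 84 mm high, on it a fixed round cap 40 mm across up to 108 mm.
- moon_flask: Pale green moon flask: upright flat disc on an oblong foot, loose, about 330 g. Origin: centre of its underside; z up. Foot 34 mm along x, 66 mm along y, 13 mm high; disc 34 mm thick along x (flat faces 64 mm across, to +x and -x), 84 mm in diameter, centre at 54 mm height; neck 20 to 29 mm across up to 116 mm, a small ear each side (+y, -y) out to 29 mm.
- stand_small_round: Small round dark-wood display stand, 68 mm across. Fixed to the counter, does not move. Origin: centre of its underside on the counter, z up; round well 56 mm across, lined with pale gold silk; well floor at 16 mm height, lip round it 6 mm thick and up to 22 mm. Made for the ginger jar (8 mm of play all round).
- stand_large_round: Large round dark-wood display stand, 92 mm across. Fixed to the counter, does not move. Origin: centre of its underside on the counter, z up; round well 80 mm across, lined with pale gold silk; well floor at 16 mm height, lip round it 6 mm thick and up to 22 mm. Made for the teapot (8 mm of play all round).
- stand_square: Square dark-wood display stand, 84 x 84 mm. Fixed to the counter, does not move. Origin: centre of its underside on the counter, z up; square well 72 x 72 mm with sides along its x and y, lined with pale gold silk; well floor at 16 mm height, lip round it 6 mm thick and up to 22 mm. Made for the tea caddy (8 mm of play all round).
- stand_oblong: Oblong dark-wood display stand, 62 mm along x and 94 mm along y. Fixed to the counter, does not move. Origin: centre of its underside on the counter, z up; oblong well 50 mm along x and 82 mm along y, lined with pale gold silk; well floor at 16 mm height, lip round it 6 mm thick and up to 22 mm. Made for the moon flask (8 mm of play all round).
- bangle_tray: Loose flat wooden tray with a black lining and two jade bangles fixed in it, 78 mm along x, 136 mm along y, 16 mm high, about 600 g; not to be shifted. Origin: centre of its underside; z up.
Not all that is in view belongs to the job. What is shaped like the stand_square but purple is not meant.

How it is judged:
At the end, for the whole second after the job is handed in: Each piece stands in its stand's well: within 12 mm of centre, on the well floor (3 mm), leaning under 0.06 rad; caddy and flask within 0.2 rad of square with their stands; lid level (0.08 rad) on the jar's rim, plug in the mouth, within 9 mm of its axis; all released and at rest (horizontal distance between ginger_jar and stand_small_round below 0.012 m and z of ginger_jar in the frame of stand_small_round between 0.013 and 0.019 m and angle between each of ginger_jar, teapot, tea_caddy, moon_flask's own z axis and vertical below 0.06 rad and linear speed of each of ginger_jar, teapot, tea_caddy, moon_flask, jar_lid below 0.02 m/s and horizontal distance between teapot and stand_large_round below 0.012 m and z of teapot in the frame of stand_large_round between 0.013 and 0.019 m and horizontal distance between tea_caddy and stand_square below 0.012 m and z of tea_caddy in the frame of stand_square between 0.013 and 0.019 m and horizontal distance between moon_flask and stand_oblong below 0.012 m and z of moon_flask in the frame of stand_oblong between 0.013 and 0.019 m and angle between the x axis of moon_flask and the x axis of stand_oblong, either way round below 0.2 rad and (angle between the x axis of tea_caddy and the x axis of stand_square, either way round below 0.2 rad or angle between the x axis of tea_caddy and the y axis of stand_square, either way round below 0.2 rad) and horizontal distance between jar_lid and ginger_jar below 0.009 m and z of jar_lid in the frame of ginger_jar between 0.085 and 0.094 m and angle between jar_lid's own z axis and vertical below 0.08 rad); the robot touches nothing.
It fails at once if a piece or the lid is tipped over (leans more than 40 degrees) (angle between any of ginger_jar, teapot, jar_lid, tea_caddy, moon_flask's own z axis and vertical above 0.7 rad).
It fails at once if a piece or the lid is dropped (falls freely faster than 0.6 m/s, a fall of about 2 cm) ((linear speed of ginger_jar above 0.6 m/s and contact force between ginger_jar and anything else below 0.02 N) or (linear speed of teapot above 0.6 m/s and contact force between teapot and anything else below 0.02 N) or (linear speed of jar_lid above 0.6 m/s and contact force between jar_lid and anything else below 0.02 N) or (linear speed of tea_caddy above 0.6 m/s and contact force between tea_caddy and anything else below 0.02 N) or (linear speed of moon_flask above 0.6 m/s and contact force between moon_flask and anything else below 0.02 N)).
It fails at once if the bangle tray is shifted by more than 15 mm (distance of bangle_tray from where it was at the start of the episode above 0.015 m).
It also fails if it takes over 136 s, if anything falls off the work surface, if the arm or the gripper's body presses on something with over 40 N, if the wrist force passes 120 N, or if a joint passes its speed limit or range.

### The arm

A 7-joint arm with a two-finger parallel gripper is mounted at the origin on the work surface. World frame = base frame: x ahead of the robot, y to its left, z up, the work surface at z = 0. Lengths are in m, angles in rad, forces in N, time in s.
With the tool pointing down it reaches from about 0.425 to 0.95 m from the base axis. Payload 4.7 kg.
Tool frame: the origin (TCP) lies on the front face of the gripper's body, between the roots of the fingers; the fingertips stand robot.tcp_to_tips ahead of it and the grasp point (between the pads) lies 54 mm ahead of it (robot.tcp_to_tips is the distance from the TCP to the fingertips, in m); y points along the fingers, x is the direction in which the jaws open and shut, and the axes are right-handed (so a half turn about y gives the same grasp; the last joint's range is limited). The gripper opens to 85 mm and grips with 20 to 120 N. Pads are 22 mm wide; open, the fingers measure 114 mm over their backs; the gripper's body (76 mm by 85 mm) begins 54 mm behind the grasp point. The pads swing forward as they close: fully open they stand 13 mm farther back than shut.
Start: joints at [-1.175, 0.469, -0.049, 1.532, 0.024, 1.141, -0.082], TCP at [0.278, 0.615, 0.304] pointing down, gripper open.
Joint ranges: [-2.59, 2.59], [-0.33, 1.99], [-1.39, 1.29], [0.1, 2.45], [-1.04, 4.18], [0.21, 1.99], [-2.66, 2.66]. Speed limits (rad/s): [2.57, 2.57, 3.14, 3.14, 3.14, 3.14, 3.14].

### API

Orientations are given as a unit quaternion [x, y, z, w].
In Python, from cell import robot, vision, sign_off gives the robot as it stands. The module is installed in compiled form; this text tells all that it offers.
- The arm moves only by the tool step_arm, never from a script. Its argument "commands" is a list of rows, each an object of numbers: "gripper": the opening in per cent of the stroke, from 0 (shut) to 100 (fully open); "dx", "dy", "dz": the shift along the tool's x, y, z in cm; "wx", "wy", "wz": the turn, a rotation vector about the tool's x, y, z in rad. A call has 1 to 20 rows; each row is the pose to reach, as a shift and turn from the pose commanded when the call began, along the tool's axes at that moment; what a row does not reach only later rows make up. A row lasts 1/12 s, in which the tool goes at most 41.7 mm and 7.16 degrees, less where a joint would pass 70% of its speed; a pose out of reach is approached as far as the arm can. A call with a gripper value outside its range is refused whole. The fingers move at their own pace and stop on an object; "grip_force" is the grip in N (left out, the last holds). Time passes only in rows, so rows that repeat a pose let the fingers close. It gives the time, the measured TCP pose, the force and the opening at its end, in the units of the state.
- robot.read_state(): the state, without advancing time (a new reading comes with each control period).
- vision.grab_frame(name): name is "scene" or "top" or "wrist"; returns (picture, depth): 420x560x3 uint8, blue, green, red; 420x560 float32, m along the optical axis (not along the pixel's ray), 0 where there is no reading.
- vision.get_calibration(name): a dict with "fovy" (degrees; the focal length in pixels is half the picture's height over the tangent of half this angle, whatever the lens; pixels are square), "cx", "cy" (the principal point, pixels), "eye" and "orientation" of the camera in the world. Camera axes: x right, y down, z forward; pixel columns grow to the right and rows downward; lengths in m; the calibration is good to about 2 mm. A picture is of the moment at which its call begins: read the wrist's pose just before it. get_calibration takes no time and is no camera call; for the wrist camera it gives the pose at the moment of the call.
- sign_off(): hands the job in, once; it reports no verdict.
The state is a dict: "clock": time; "q": joint angles; "joint_vel": joint speeds; "joint_torque": joint torques, N m; "eef_pos": TCP position; "orientation": TCP orientation; "force": force on the tool from outside, world axes, zero at the start; "torque": the same for the moment, N m; "opening": finger opening in m.
Only numpy, scipy, OpenCV 4.12 (cv2) and the standard library are available. Lean on these libraries where they do the work, as an engineer would, in place of code of your own. Each camera call takes 0.05 s, during which the arm holds its last target.

## Working session

There is one attempt and no reset: what is moved stays moved. The work goes in short steps, Python scripts to look and compute and a tool call to move; the robot and the scene stay as the last step left them, time stands still between calls to the robot, and variables do not carry over. Pictures are saved under pics/ and viewed, and the job is handed in when it is done.

Besides the shell and the picture viewer there is one more tool, called after "Emit:" by a JSON object that holds its "op" and its "data", one argument or row to a line. step_arm: Moves the arm, as the interface text tells. Its arguments: {"type":"object","properties":{"commands":{"type":"array","items":{"type":"object","properties":{"gripper":{"type":"number"},"dx":{"type":"number"},"dy":{"type":"number"},"dz":{"type":"number"},"wx":{"type":"number"},"wy":{"type":"number"},"wz":{"type":"number"}}}},"grip_force":{"type":"number"}},"required":["commands"]}

```bash
mkdir -p pics
cat > h.py <<'E'
import numpy as np, cv2
from cell import robot, vision
from scipy.spatial.transform import Rotation as R
def grab(n):
    c=vision.get_calibration(n); p,d=vision.grab_frame(n); return p,d,c
def cloud(d,c):
    h,w=d.shape; f=h/2/np.tan(np.radians(c['fovy'])/2)
    v,u=np.mgrid[:h,:w]
    P=np.stack([(u-c['cx'])/f*d,(v-c['cy'])/f*d,d],-1)
    return P@R.from_quat(c['orientation']).as_matrix().T+np.array(c['eye'])
E
python3 - <<'E'
from h import *
print(robot.read_state(), robot.tcp_to_tips)
for n in ['scene','top','wrist']:
    p,d,c=grab(n); cv2.imwrite(f'pics/{n}0.png',p); np.savez(f'{n}0.npz',p=p,d=d,X=cloud(d,c)); print(n,c)
E
```

```text
{'clock': 0.0, 'q': array([-1.17487424,  0.46945049, -0.04858756,  1.53370633,  0.02412731,
        1.14100043, -0.08232965]), 'joint_vel': array([ 0.00092052, -0.00026457, -0.00044257, -0.00154813,  0.00013544,
       -0.00075764,  0.00038224]), 'joint_torque': array([ 5.46668588e-06, -5.10301030e+01, -4.66434087e-02, -2.37716961e+01,
        1.05838798e-02,  7.37422204e-03,  1.15386774e-05]), 'eef_pos': array([0.2780175 , 0.61459496, 0.30284992]), 'orientation': array([ 0.59457857,  0.38278855, -0.38392338, -0.59376097]), 'force': array([ 0.1197357 , -0.24918413,  0.37602363]), 'torque': array([ 0.03912087, -0.00429496,  0.01472011]), 'opening': 0.08528665453344829} 0.0726
scene {'fovy': 54.35481806048349, 'cx': 281.0231372754511, 'cy': 209.39127831202632, 'eye': array([ 1.06234553, -0.01732219,  0.8813264 ]), 'orientation': array([ 0.6465767 ,  0.69625683, -0.2344476 , -0.20542474])}
top {'fovy': 44.81847284438652, 'cx': 276.66740889600743, 'cy': 215.9902528884455, 'eye': array([ 0.12410004, -0.06951976,  1.57826666]), 'orientation': array([ 0.70689836, -0.70033312,  0.07183344, -0.06832412])}
wrist {'fovy': 65.61438516325804, 'cx': 281.64992225543546, 'cy': 206.61159028728233, 'eye': array([0.20825226, 0.64709502, 0.37198546]), 'orientation': array([0.83073269, 0.53602968, 0.08051544, 0.12677794])}
```

View pics/scene0.png

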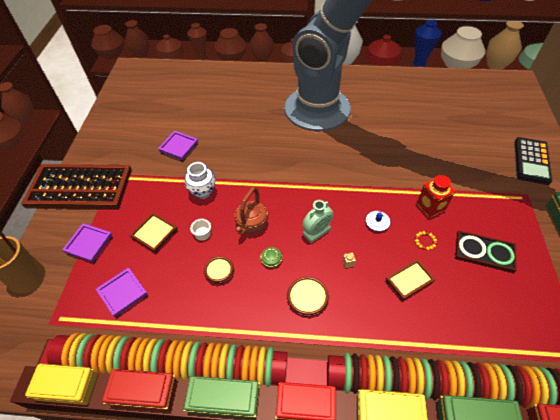

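View pics/top0.png

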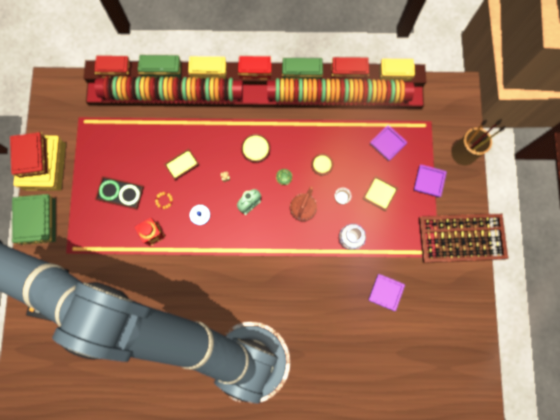

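View pics/wrist0.png

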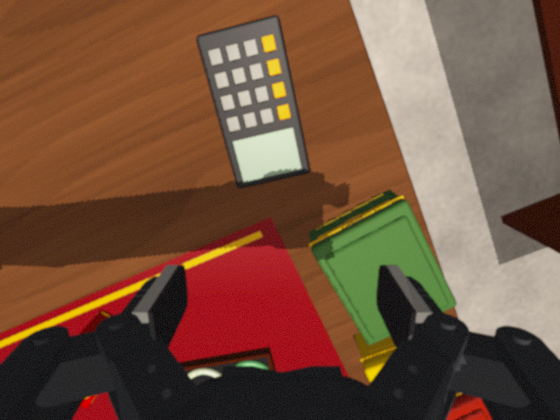

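The scene view shows the four gold-lined stands: square (154,233), small round (218,270), large round (308,296) and oblong (411,280). The pieces are the jar (200,180), teapot (252,213), flask (318,220), lid (378,221), caddy (435,197) and tray (486,250). The purple squares at (178,145), (88,243) and (122,292) are decoys. The only square stand with dark wood and gold silk is at (154,233).

Run:
```python
from h import *
im={}
for n in ['scene','top']:
    z=np.load(n+'0.npz'); p,X=z['p'],z['X']
    hsv=cv2.cvtColor(p,cv2.COLOR_BGR2HSV)
    m=((hsv[...,0]>18)&(hsv[...,0]<36)&(hsv[...,1]>60)&(hsv[...,2]>120)).astype(np.uint8)
    k,l,s,cen=cv2.connectedComponentsWithStats(m)
    print(n)
    for i in range(1,k):
        if s[i,4]<80: continue
        P=X[l==i]; c=np.median(P,0)
        if not(0.3<c[0]<0.95 and c[2]<0.06): continue
        r=cv2.minAreaRect((P[:,:2]*1000).astype(np.float32))
        print(cen[i].round(),s[i,4],c.round(3),'minrect',np.round(r[0]),np.round(r[1]),round(r[2],1))
z=np.load('scene0.npz');p,X=z['p'],z['X']
cv2.imwrite('pics/crop.png',cv2.resize(p[130:330,60:360],None,fx=2.6,fy=2.6,interpolation=cv2.INTER_CUBIC))
cv2.imwrite('pics/crop2.png',cv2.resize(p[160:310,280:540],None,fx=3,fy=3,interpolation=cv2.INTER_CUBIC))
# tall blobs: grid over height
for n in ['scene','top']:
    z=np.load(n+'0.npz'); X=z['X']; Q=X.reshape(-1,3)
    Q=Q[(Q[:,0]>.3)&(Q[:,0]<.9)&(abs(Q[:,1])<.6)]
    g=np.zeros((300,600),np.uint8); ii=((Q[:,:2]-[.3,-.6])*500).astype(int)
    t=Q[:,2]>.03; g[ii[t,0],ii[t,1]]=255
    g=cv2.dilate(g,np.ones((3,3)))
    k,l,s,cen=cv2.connectedComponentsWithStats(g)
    lab=l[ii[:,0],ii[:,1]]
    print(n,'heights')
    for i in range(1,k):
        P=Q[(lab==i)&(Q[:,2]>.02)]
        if len(P)<20: continue
        print(len(P),'xy',P[:,:2].mean(0).round(3),'bb',P.min(0).round(3),P.max(0).round(3))
```

```text
scene
[157. 179.] 111 [ 0.336 -0.445 -0.   ] minrect [ 336. -446.] [ 11. 158.] 0.3
[318. 187.] 430 [0.336 0.014 0.   ] minrect [335.   8.] [ 46. 564.] 3.8
[478. 196.] 106 [0.336 0.447 0.001] minrect [667. 207.] [107. 902.] 53.7
[153. 231.] 658 [ 0.519 -0.402  0.016] minrect [ 760. -206.] [708.  90.] 39.2
[218. 269.] 390 [ 0.614 -0.218  0.016] minrect [ 830. -135.] [518.  56.] 20.8
[410. 278.] 705 [0.607 0.232 0.016] minrect [805. 104.] [ 74. 564.] 57.2
[308. 294.] 880 [ 0.665 -0.003  0.016] minrect [843.   8.] [434.  80.] 3.7
[311. 337.] 1840 [0.756 0.008 0.   ] minrect [907. -15.] [ 312. 1090.] 0.0
top
[236. 123.] 771 [0.752 0.05  0.   ] minrect [655. 118.] [858. 729.] 59.8
[408. 125.] 90 [ 0.751 -0.51   0.001] minrect [ 753. -499.] [119.  14.] 88.9
[255. 147.] 192 [ 0.664 -0.005  0.018] minrect [662.  -5.] [84. 83.] 20.2
[181. 164.] 206 [0.606 0.231 0.018] minrect [605. 230.] [60. 87.] 36.2
[322. 164.] 257 [ 0.61  -0.219  0.017] minrect [ 609. -218.] [59. 58.] 46.0
[379. 191.] 305 [ 0.526 -0.394  0.018] minrect [ 325. -264.] [ 82. 553.] 54.3
[255. 250.] 1148 [ 0.332 -0.012  0.001] 
[... 807 characters left out ...]
3]
160 xy [ 0.888 -0.537] bb [ 0.876 -0.55   0.061] [ 0.9   -0.523  0.068]
top heights
472 xy [ 0.368 -0.302] bb [ 0.331 -0.345  0.02 ] [ 0.411 -0.265  0.11 ]
481 xy [0.376 0.304] bb [0.343 0.273 0.022] [0.419 0.347 0.115]
629 xy [ 0.463 -0.157] bb [ 0.424 -0.198  0.022] [ 0.526 -0.117  0.135]
35 xy [0.441 0.165] bb [0.434 0.157 0.021] [0.45  0.175 0.052]
358 xy [0.474 0.01 ] bb [ 0.445 -0.024  0.022] [0.51  0.046 0.126]
27 xy [ 0.491 -0.285] bb [ 0.481 -0.305  0.02 ] [ 0.51  -0.26   0.036]
47 xy [0.564 0.089] bb [0.552 0.079 0.026] [0.576 0.101 0.046]
56 xy [ 0.569 -0.098] bb [ 0.552 -0.114  0.021] [ 0.585 -0.082  0.04 ]
12793 xy [ 0.847 -0.002] bb [ 0.8   -0.552  0.02 ] [0.9   0.552 0.133]
```

View pics/crop.png

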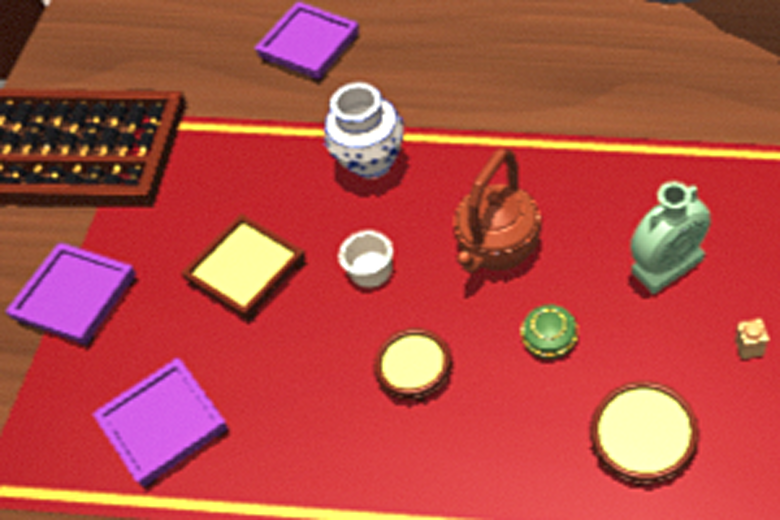

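View pics/crop2.png

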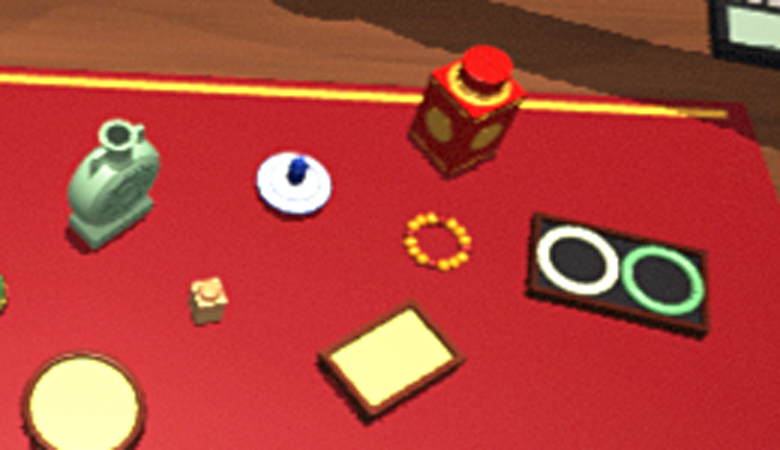

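```bash
cat >> h.py <<'E'
def cast(uv,c,z,h=420):
    f=h/2/np.tan(np.radians(c['fovy'])/2); uv=np.asarray(uv,float)
    D=np.c_[(uv[:,0]-c['cx'])/f,(uv[:,1]-c['cy'])/f,np.ones(len(uv))]@R.from_quat(c['orientation']).as_matrix().T
    e=np.array(c['eye']); return (e+D*((z-e[2])/D[:,2])[:,None])[:,:2]
E
python3 - <<'E'
from h import *
S={'sq':(.52,-.40),'sr':(.612,-.219),'lr':(.665,-.004),'ob':(.607,.231)}
for n in ['scene','top']:
    z=np.load(n+'0.npz'); p,X=z['p'],z['X']; c=vision.get_calibration(n)
    hsv=cv2.cvtColor(p,cv2.COLOR_BGR2HSV)
    m=((hsv[...,0]>18)&(hsv[...,0]<36)&(hsv[...,1]>60)&(hsv[...,2]>120)).astype(np.uint8)
    cs,_=cv2.findContours(m,0,cv2.CHAIN_APPROX_NONE)
    for k,q in S.items():
        for ct in cs:
            if cv2.contourArea(ct)<50: continue
            P=cast(ct[:,0,:],c,.019)*1000
            r=cv2.minAreaRect(P.astype(np.float32))
            if np.hypot(*(np.array(r[0])/1000-q))<.03 and max(r[1])<120:
                M=cv2.moments(P.astype(np.float32)); print(n,k,'rect',np.round(r[0],1),np.round(r[1]),round(r[2],1),'cen',round(M['m10']/M['m00'],1),round(M['m01']/M['m00'],1))
    def sl(name,q,rad,a,b):
        P=X.reshape(-1,3); t=(np.hypot(P[:,0]-q[0],P[:,1]-q[1])<rad)&(P[:,2]>a)&(P[:,2]<b); P=P[t]
        if len(P)<5: print(n,name,len(P));return
        r=cv2.minAreaRect((P[:,:2]*1000).astype(np.float32))
        u,s,v=np.linalg.svd(P[:,:2]-P[:,:2].mean(0),full_matrices=False)
        print(n,name,len(P),'mean',(P.mean(0)*1000).round(1),'rect',np.round(r[0],1),np.round(r[1]),round(r[2],1),'pca',np.degrees(np.arctan2(v[0,1],v[0,0])).round(1))
    sl('jar rim',(.38,-.30),.06,.094,.106); sl('jar belly',(.38,-.30),.06,.045,.06)
    sl('pot handle',(.48,-.15),.07,.118,.135); sl('pot mid',(.48,-.15),.08,.025,.045)
    sl('caddy cap',(.385,.305),.06,.103,.115); sl('caddy sh',(.385,.305),.06,.079,.090); sl('caddy bot',(.385,.305),.06,.01,.075)
    sl('flask top',(.485,.012),.06,.112,.125); sl('flask disc',(.485,.012),.06,.03,.085);sl('flask foot',(.485,.012),.06,.01,.018)
    sl('lid fl',(.445,.165),.05,.010,.022); sl('lid knob',(.445,.165),.05,.030,.055)
    sl('tray',(.53,.37),.11,.008,.025)
E
```

```text
scene sq rect [ 520.  -400.5] [69. 72.] 61.7 cen 520.0 -400.9
scene sr rect [ 614.7 -217.2] [51. 55.] 4.1 cen 615.0 -217.4
scene lr rect [666.6  -3.4] [78. 80.] 4.1 cen 666.8 -3.6
scene ob rect [608.8 231.6] [51. 82.] 34.9 cen 608.6 231.7
scene jar rim 106 mean [ 376.8 -302.8   98.1] rect [ 375.6 -302.4] [49. 47.] 8.7 pca 16.8
scene jar belly 163 mean [ 388.4 -297.9   53.6] rect [ 379.2 -299.2] [72. 77.] 75.9 pca 20.9
scene pot handle 98 mean [ 473.1 -154.9  124.5] rect [ 470. -154.] [10. 61.] 66.8 pca -23.6
scene pot mid 188 mean [ 500.9 -150.2   36.9] rect [ 487.7 -151.4] [68. 84.] 8.9 pca 107.6
scene caddy cap 173 mean [385.6 312.  107.3] rect [384.4 312.6] [38. 38.] 45.8 pca -24.9
scene caddy sh 226 mean [395.4 308.6  83.8] rect [384.7 313.6] [56. 59.] 28.3 pca 73.4
scene caddy bot 510 mean [401.9 304.3  43.6] rect [402.3 308.3] [77. 41.] 75.9 pca 71.9
scene flask top 93 mean [482.7  13.3 115.6] rect [482.1  13.7] [28. 26.] 1.2 pca -4.0
scene flask disc 406 mean [499.3  12.   63. ] rect [488.9  15.5] [32. 81.] 32.7 pca -58.7
scene flask foot 87 mean [495.9  13.1  12.3] rect [484.
[... 962 characters left out ...]
 5.4 pca -116.4
top caddy sh 176 mean [377.8 306.6  84.6] rect [380.2 310.3] [58. 57.] 31.9 pca 151.7
top caddy bot 135 mean [367.9 294.1  42.2] rect [370.7 293.7] [40. 91.] 76.8 pca 157.6
top flask top 69 mean [479.7  11.3 116.6] rect [479.9  12.7] [25. 31.] 4.9 pca 125.9
top flask disc 174 mean [470.6   9.2  68. ] rect [479.5  10.7] [35. 82.] 42.9 pca 128.8
top flask foot 29 mean [471.9  -2.   12.3] rect [475.7   4.8] [83. 63.] 76.8 pca 126.0
top lid fl 227 mean [442.2 165.8  16. ] rect [442.9 173. ] [72. 68.] 78.5 pca -111.4
top lid knob 28 mean [441.5 165.2  42.4] rect [442.  165.3] [15. 15.] 0.9 pca 139.3
top tray 812 mean [512.1 406.6  12.9] rect [523.9 376.3] [198. 197.] 32.5 pca 77.6
```

```bash
cat >> h.py <<'E'
def yawrel():
    s=robot.read_state(); M=R.from_quat(s['orientation']).as_matrix()
    return s,M
def go(x,y,z,jaw=None):
    """jaw: world yaw deg of tool x; chosen mod 180 nearest j7 centre unless exact"""
    s,M=yawrel(); p=np.array(s['eef_pos'])
    yaw=np.degrees(np.arctan2(M[1,0],M[0,0]))
    if jaw is None: jaw=yaw
    d=M.T@(np.array([x,y,z])-p)*100
    j=np.radians(jaw); X=np.array([np.cos(j),np.sin(j),0]);Y=np.array([0,0,-1.]);T=np.c_[X,Y,np.cross(X,Y)]
    w=R.from_matrix(M.T@T).as_rotvec()
    az=np.degrees(np.arctan2(p[1],p[0])); az2=np.degrees(np.arctan2(y,x))
    print('t',round(s['clock'],2),'p',p.round(4),'yaw',round(yaw,1),'rel',round(yaw-az,1),'j7',s['q'][6].round(2),'F',np.round(s['force'],1),'open',round(s['opening'],4))
    print(' d(cm)',d.round(2),'w',w.round(3),'newrel',round(jaw-az2,1),'rows',np.ceil(max(np.linalg.norm(d)/4.17,np.degrees(np.linalg.norm(w))/7.16)))
E
python3 - <<'E'
from h import *
for j in (30,120,-60,-150): go(.3825,.312,.23,j)
s,M=yawrel(); print(M.round(3))
E
```

```text
t 0.15 p [0.278  0.6147 0.3031] yaw 65.7 rel 0.0 j7 -0.08 F [ 0.4 -0.  -0.5] open 0.0853
 d(cm) [-23.26   7.35 -21.99] w [ 0.001  0.622 -0.001] newrel -9.2 rows 8.0
t 0.15 p [0.278  0.6147 0.3031] yaw 65.7 rel 0.0 j7 -0.08 F [ 0.4 -0.  -0.5] open 0.0853
 d(cm) [-23.26   7.35 -21.99] w [-0.001 -0.948 -0.001] newrel 80.8 rows 8.0
t 0.15 p [0.278  0.6147 0.3031] yaw 65.7 rel 0.0 j7 -0.08 F [ 0.4 -0.  -0.5] open 0.0853
 d(cm) [-23.26   7.35 -21.99] w [ 2.000e-03  2.193e+00 -1.000e-03] newrel -99.2 rows 18.0
t 0.15 p [0.278  0.6147 0.3031] yaw 65.7 rel 0.0 j7 -0.08 F [ 0.4 -0.  -0.5] open 0.0853
 d(cm) [-23.26   7.35 -21.99] w [-2.000e-03 -2.519e+00 -1.000e-03] newrel -189.2 rows 21.0
[[ 0.412 -0.001 -0.911]
 [ 0.911 -0.001  0.412]
 [-0.002 -1.    -0.   ]]
```

Run:
```python
from h import *
go(.415,.255,.29,30)
```

```text
t 0.15 p [0.278  0.6147 0.3031] yaw 65.7 rel 0.0 j7 -0.08 F [ 0.4 -0.  -0.5] open 0.0853
 d(cm) [-27.13   1.35 -27.3 ] w [ 0.001  0.622 -0.001] newrel -1.6 rows 10.0
```

Emit:
{"op": "step_arm", "data": {
  "commands": [
    {"dx": -2.7,"dy": 0.1,"dz": -2.7,"wy": 0.06,"gripper": 100},
    {"dx": -5.4,"dy": 0.3,"dz": -5.4,"wy": 0.12,"gripper": 100},
    {"dx": -8.1,"dy": 0.4,"dz": -8.2,"wy": 0.19,"gripper": 100},
    {"dx": -10.8,"dy": 0.5,"dz": -10.9,"wy": 0.25,"gripper": 100},
    {"dx": -13.5,"dy": 0.7,"dz": -13.6,"wy": 0.31,"gripper": 100},
    {"dx": -16.2,"dy": 0.8,"dz": -16.4,"wy": 0.37,"gripper": 100},
    {"dx": -18.9,"dy": 0.9,"dz": -19.1,"wy": 0.43,"gripper": 100},
    {"dx": -21.6,"dy": 1.1,"dz": -21.8,"wy": 0.5,"gripper": 100},
    {"dx": -24.4,"dy": 1.2,"dz": -24.6,"wy": 0.56,"gripper": 100},
    {"dx": -27.1,"dy": 1.3,"dz": -27.3,"wy": 0.62,"gripper": 100},
    {"dx": -27.1,"dy": 1.3,"dz": -27.3,"wy": 0.62,"gripper": 100},
    {"dx": -27.1,"dy": 1.3,"dz": -27.3,"wy": 0.62,"gripper": 100},
    {"dx": -27.1,"dy": 1.3,"dz": -27.3,"wy": 0.62,"gripper": 100}
  ]
}}

```text
invalid input
```

```bash
cat >> h.py <<'E'
def wlook(tag):
    p,d,c=grab('wrist'); X=cloud(d,c); cv2.imwrite(f'pics/{tag}.png',p); np.savez(tag+'.npz',p=p,d=d,X=X); return p,X,c
def sl(X,name,q,rad,a,b):
    P=X.reshape(-1,3); t=(np.hypot(P[:,0]-q[0],P[:,1]-q[1])<rad)&(P[:,2]>a)&(P[:,2]<b); P=P[t]
    if len(P)<5: print(name,len(P));return
    r=cv2.minAreaRect((P[:,:2]*1000).astype(np.float32))
    u,s,v=np.linalg.svd(P[:,:2]-P[:,:2].mean(0),full_matrices=False)
    print(name,len(P),'mean',(P.mean(0)*1000).round(1),'rect',np.round(r[0],1),np.round(r[1]),round(r[2],1),'pca',np.degrees(np.arctan2(v[0,1],v[0,0])).round(1))
E
python3 - <<'E'
from h import *
p,X,c=wlook('w1')
sl(X,'cap',(.382,.312),.06,.103,.115); sl(X,'sh',(.382,.312),.06,.08,.09); 
go(.3825,.312,.20,30)
E
```

```text
cap 1
sh 91 mean [410.7 310.6  82.8] rect [410.3 310.6] [ 8. 24.] 30.7 pca -66.7
t 0.2 p [0.2781 0.6148 0.3032] yaw 65.7 rel 0.0 j7 -0.08 F [ 0.6 -0.3  0.3] open 0.0853
 d(cm) [-23.27  10.35 -21.99] w [ 0.     0.622 -0.001] newrel -9.2 rows 9.0
```

View pics/w1.png

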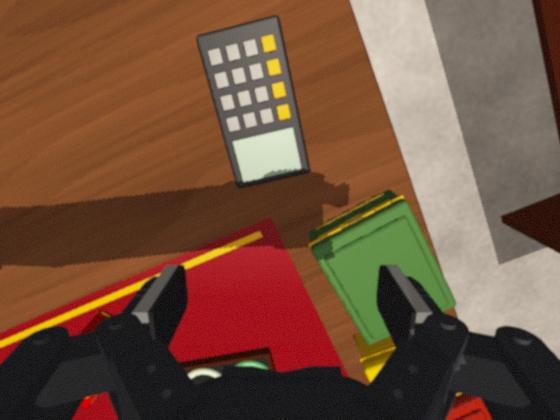

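The call was refused as "invalid input", so nothing moved. I'll try a minimal call to find out why.

Emit:
{"op": "step_arm", "data": {
  "commands": [
    {"dx": -2.7,"dy": 0.1,"dz": -2.7,"wx": 0,"wy": 0.06,"wz": 0,"gripper": 100}
  ],
  "grip_force": 40
}}

```text
clock: 0.28
eef_pos: [0.2864, 0.5848, 0.302]
orientation: [-0.602, -0.368, 0.368, 0.606]
force: [-1.1, 0.3, 0.8]
opening: 0.0856
```

Emit:
{"op": "step_arm", "data": {
  "commands": [
    {"dx": -4,"dy": 0.2,"dz": -4,"wx": 0,"wy": 0.09,"wz": 0,"gripper": 100},
    {"dx": -8,"dy": 0.4,"dz": -8,"wx": 0,"wy": 0.18,"wz": 0,"gripper": 100},
    {"dx": -12,"dy": 0.6,"dz": -12,"wx": 0,"wy": 0.27,"wz": 0,"gripper": 100},
    {"dx": -16,"dy": 0.8,"dz": -16,"wx": 0,"wy": 0.36,"wz": 0,"gripper": 100},
    {"dx": -24.3,"dy": 1.2,"dz": -24.6,"wx": 0,"wy": 0.56,"wz": 0,"gripper": 100},
    {"dx": -24.3,"dy": 1.2,"dz": -24.6,"wx": 0,"wy": 0.56,"wz": 0,"gripper": 100},
    {"dx": -24.3,"dy": 1.2,"dz": -24.6,"wx": 0,"wy": 0.56,"wz": 0,"gripper": 100},
    {"dx": -24.3,"dy": 1.2,"dz": -24.6,"wx": 0,"wy": 0.56,"wz": 0,"gripper": 100},
    {"dx": -24.3,"dy": 1.2,"dz": -24.6,"wx": 0,"wy": 0.56,"wz": 0,"gripper": 100},
    {"dx": -24.3,"dy": 1.2,"dz": -24.6,"wx": 0,"wy": 0.56,"wz": 0,"gripper": 100}
  ]
}}

```text
clock: 1.12
eef_pos: [0.3973, 0.2452, 0.2909]
orientation: [0.684, 0.181, -0.181, -0.683]
force: [0.4, 0.3, 0.4]
opening: 0.085
```

Run:
```python
from h import *
p,X,c=wlook('w1')
sl(X,'cap',(.382,.312),.06,.103,.115); sl(X,'sh',(.382,.312),.06,.08,.09); 
go(.3825,.312,.20,30)
```

```text
cap 2209 mean [381.1 313.  106.9] rect [381.3 312.7] [39. 39.] 20.6 pca -94.2
sh 2492 mean [378.9 313.9  83.4] rect [381.4 312.7] [56. 56.] 31.0 pca -102.3
t 1.17 p [0.3965 0.248  0.2911] yaw 29.9 rel -2.1 j7 -0.09 F [-0.9  0.5 -0.4] open 0.0853
 d(cm) [1.97 9.11 6.24] w [-0.    -0.002  0.   ] newrel -9.2 rows 3.0
```

View pics/w1.png

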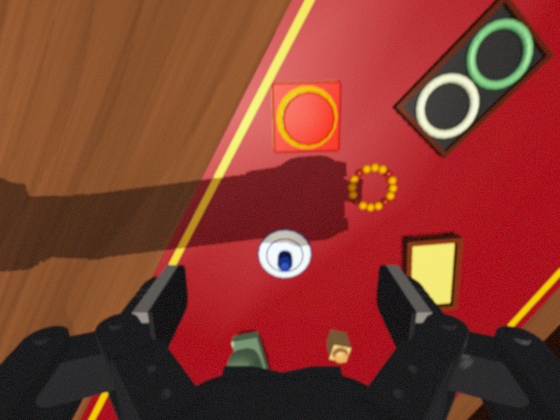

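The wrist view shows the caddy at (306,117), lid at (285,253), flask at (248,350), oblong stand at (433,272) and tray at (473,78). It agrees with the average of the two fixed cameras to within 1 mm.

Run:
```python
from h import *
X=np.load('w1.npz')['X'];p=np.load('w1.npz')['p']
sl(X,'lid',(.445,.166),.045,.010,.025); sl(X,'knob',(.445,.166),.045,.030,.055)
sl(X,'flask top',(.481,.013),.06,.105,.125)
sl(X,'ob lip+floor',(.606,.231),.065,.008,.03)
go(.3813,.3127,.20,31)
go(.3813,.3127,.122,31)
```

```text
lid 1758 mean [441.8 171.7  15.1] rect [443.8 168.6] [61. 62.] 28.8 pca 31.1
knob 217 mean [442.1 171.   40.1] rect [442.9 169.8] [17. 15.] 24.8 pca 34.5
flask top 0
ob lip+floor 3329 mean [604.2 244.   16.8] rect [606.7 232.6] [63. 95.] 35.0 pca 147.5
t 1.17 p [0.3965 0.248  0.2911] yaw 29.9 rel -2.1 j7 -0.09 F [-0.9  0.5 -0.4] open 0.0853
 d(cm) [1.9  9.11 6.36] w [-0.    -0.019  0.   ] newrel -8.4 rows 3.0
t 1.17 p [0.3965 0.248  0.2911] yaw 29.9 rel -2.1 j7 -0.09 F [-0.9  0.5 -0.4] open 0.0853
 d(cm) [ 1.9  16.91  6.36] w [-0.    -0.019  0.   ] newrel -8.4 rows 5.0
```

Emit:
{"op": "step_arm", "data": {
  "commands": [
    {"dx": 0.6,"dy": 3,"dz": 2.1,"wx": 0,"wy": -0.02,"wz": 0,"gripper": 100},
    {"dx": 1.2,"dy": 6,"dz": 4.2,"wx": 0,"wy": -0.02,"wz": 0,"gripper": 100},
    {"dx": 1.9,"dy": 9,"dz": 6.4,"wx": 0,"wy": -0.02,"wz": 0,"gripper": 100},
    {"dx": 1.9,"dy": 9,"dz": 6.4,"wx": 0,"wy": -0.02,"wz": 0,"gripper": 100},
    {"dx": 1.9,"dy": 9,"dz": 6.4,"wx": 0,"wy": -0.02,"wz": 0,"gripper": 100},
    {"dx": 1.9,"dy": 9,"dz": 6.4,"wx": 0,"wy": -0.02,"wz": 0,"gripper": 100}
  ]
}}

```text
clock: 1.67
eef_pos: [0.3802, 0.3155, 0.2011]
orientation: [-0.681, -0.191, 0.191, 0.681]
force: [0.2, -0.2, 0.1]
opening: 0.0853
```

Run:
```python
from h import *
go(.3813,.3127,.118,31)
```

```text
t 1.67 p [0.3802 0.3155 0.2011] yaw 31.4 rel -8.3 j7 -0.17 F [ 0.2 -0.2  0.1] open 0.0853
 d(cm) [-0.05  8.31 -0.29] w [-0.     0.007  0.   ] newrel -8.4 rows 2.0
```

Emit:
{"op": "step_arm", "data": {
  "commands": [
    {"dx": 0,"dy": 2,"dz": -0.2,"wx": 0,"wy": 0,"wz": 0,"gripper": 100},
    {"dx": 0,"dy": 4,"dz": -0.2,"wx": 0,"wy": 0,"wz": 0,"gripper": 100},
    {"dx": 0,"dy": 6,"dz": -0.2,"wx": 0,"wy": 0,"wz": 0,"gripper": 100},
    {"dx": 0,"dy": 7.5,"dz": -0.2,"wx": 0,"wy": 0,"wz": 0,"gripper": 100},
    {"dx": 0,"dy": 8.2,"dz": -0.2,"wx": 0,"wy": 0,"wz": 0,"gripper": 100},
    {"dx": 0,"dy": 8.2,"dz": -0.2,"wx": 0,"wy": 0,"wz": 0,"gripper": 100},
    {"dx": 0,"dy": 8.2,"dz": -0.2,"wx": 0,"wy": 0,"wz": 0,"gripper": 60},
    {"dx": 0,"dy": 8.2,"dz": -0.2,"wx": 0,"wy": 0,"wz": 0,"gripper": 60},
    {"dx": 0,"dy": 8.2,"dz": -0.2,"wx": 0,"wy": 0,"wz": 0,"gripper": 50},
    {"dx": 0,"dy": 8.2,"dz": -0.2,"wx": 0,"wy": 0,"wz": 0,"gripper": 50},
    {"dx": 0,"dy": 8.2,"dz": -0.2,"wx": 0,"wy": 0,"wz": 0,"gripper": 50},
    {"dx": 0,"dy": 8.2,"dz": -0.2,"wx": 0,"wy": 0,"wz": 0,"gripper": 50}
  ]
}}

```text
clock: 2.67
eef_pos: [0.3822, 0.3134, 0.1203]
orientation: [-0.68, -0.191, 0.19, 0.681]
force: [0.9, 0.0, 6.5]
opening: 0.0558
```

Run:
```python
from h import *
go(.3813,.3127,.20,31)
```

```text
t 2.67 p [0.3822 0.3134 0.1203] yaw 31.3 rel -8.1 j7 -0.13 F [0.9 0.  6.5] open 0.0558
 d(cm) [-0.09 -7.97 -0.01] w [-0.001  0.005  0.003] newrel -8.4 rows 2.0
```

Emit:
{"op": "step_arm", "data": {
  "commands": [
    {"dx": 0,"dy": -0.5,"dz": 0,"wx": 0,"wy": 0,"wz": 0,"gripper": 40},
    {"dx": 0,"dy": -1.5,"dz": 0,"wx": 0,"wy": 0,"wz": 0,"gripper": 40},
    {"dx": 0,"dy": -3,"dz": 0,"wx": 0,"wy": 0,"wz": 0,"gripper": 40},
    {"dx": 0,"dy": -5,"dz": 0,"wx": 0,"wy": 0,"wz": 0,"gripper": 40},
    {"dx": 0,"dy": -7.5,"dz": 0,"wx": 0,"wy": 0,"wz": 0,"gripper": 40},
    {"dx": 0,"dy": -10,"dz": 0,"wx": 0,"wy": 0,"wz": 0,"gripper": 40},
    {"dx": 0,"dy": -12.5,"dz": 0,"wx": 0,"wy": 0,"wz": 0,"gripper": 40},
    {"dx": 0,"dy": -15,"dz": 0,"wx": 0,"wy": 0,"wz": 0,"gripper": 40},
    {"dx": 0,"dy": -17,"dz": 0,"wx": 0,"wy": 0,"wz": 0,"gripper": 40},
    {"dx": 0,"dy": -18,"dz": 0,"wx": 0,"wy": 0,"wz": 0,"gripper": 40},
    {"dx": 0,"dy": -18,"dz": 0,"wx": 0,"wy": 0,"wz": 0,"gripper": 40}
  ]
}}

```text
clock: 3.58
eef_pos: [0.382, 0.3133, 0.3015]
orientation: [-0.68, -0.192, 0.189, 0.682]
force: [0.0, -0.4, -3.0]
opening: 0.0555
```

Run:
```python
from h import *
go(.518,-.4015,.30,-28.7)
```

```text
t 3.58 p [0.382  0.3133 0.3015] yaw 31.3 rel -8.1 j7 -0.19 F [ 0.  -0.4 -3. ] open 0.0555
 d(cm) [-25.49  -0.08 -68.15] w [-0.004  1.047  0.004] newrel 9.1 rows 18.0
```

Emit:
{"op": "step_arm", "data": {
  "commands": [
    {"dx": -0.3,"dy": 0,"dz": -0.7,"wx": 0,"wy": 0.01,"wz": 0,"gripper": 40},
    {"dx": -0.8,"dy": 0,"dz": -2,"wx": 0,"wy": 0.03,"wz": 0,"gripper": 40},
    {"dx": -1.5,"dy": 0,"dz": -4.1,"wx": 0,"wy": 0.06,"wz": 0,"gripper": 40},
    {"dx": -2.5,"dy": 0,"dz": -6.8,"wx": 0,"wy": 0.1,"wz": 0,"gripper": 40},
    {"dx": -3.8,"dy": 0,"dz": -10.2,"wx": 0,"wy": 0.16,"wz": 0,"gripper": 40},
    {"dx": -5.2,"dy": 0,"dz": -14,"wx": 0,"wy": 0.21,"wz": 0,"gripper": 40},
    {"dx": -6.6,"dy": 0,"dz": -17.7,"wx": 0,"wy": 0.27,"wz": 0,"gripper": 40},
    {"dx": -8,"dy": 0,"dz": -21.5,"wx": 0,"wy": 0.33,"wz": 0,"gripper": 40},
    {"dx": -9.4,"dy": 0,"dz": -25.2,"wx": 0,"wy": 0.39,"wz": 0,"gripper": 40},
    {"dx": -10.8,"dy": 0,"dz": -29,"wx": 0,"wy": 0.44,"wz": 0,"gripper": 40},
    {"dx": -12.2,"dy": 0,"dz": -32.7,"wx": 0,"wy": 0.5,"wz": 0,"gripper": 40},
    {"dx": -13.6,"dy": 0,"dz": -36.5,"wx": 0,"wy": 0.56,"wz": 0,"gripper": 40},
    {"dx": -15,"dy": 0,"dz": -40.2,"wx": 0,"wy": 0.62,"wz": 0,"gripper": 40},
    {"dx": -16.4,"dy": 0,"dz": -44,"wx": 0,"wy": 0.68,"wz": 0,"gripper": 40},
    {"dx": -17.8,"dy": 0,"dz": -47.7,"wx": 0,"wy": 0.73,"wz": 0,"gripper": 40},
    {"dx": -19.2,"dy": 0,"dz": -51.5,"wx": 0,"wy": 0.79,"wz": 0,"gripper": 40},
    {"dx": -20.6,"dy": 0,"dz": -55.2,"wx": 0,"wy": 0.85,"wz": 0,"gripper": 40},
    {"dx": -21.9,"dy": 0,"dz": -58.6,"wx": 0,"wy": 0.9,"wz": 0,"gripper": 40},
    {"dx": -23.2,"dy": 0,"dz": -62,"wx": 0,"wy": 0.95,"wz": 0,"gripper": 40},
    {"dx": -24.2,"dy": 0,"dz": -64.8,"wx": 0,"wy": 1.0,"wz": 0,"gripper": 40}
  ]
}}

```text
clock: 5.25
eef_pos: [0.5078, -0.3712, 0.2977]
orientation: [0.689, -0.163, 0.161, -0.688]
force: [0.1, -0.0, -2.4]
opening: 0.0555
```

Run:
```python
from h import *
p,X,c=wlook('w2')
go(.518,-.4015,.30,-28.7)
```

```text
t 5.3 p [ 0.5075 -0.3768  0.2981] yaw -26.9 rel 9.7 j7 0.41 F [ 1.6 -6.6 -0.8] open 0.0553
 d(cm) [ 2.05 -0.17 -1.73] w [0.009 0.032 0.002] newrel 9.1 rows 1.0
```

View pics/w2.png

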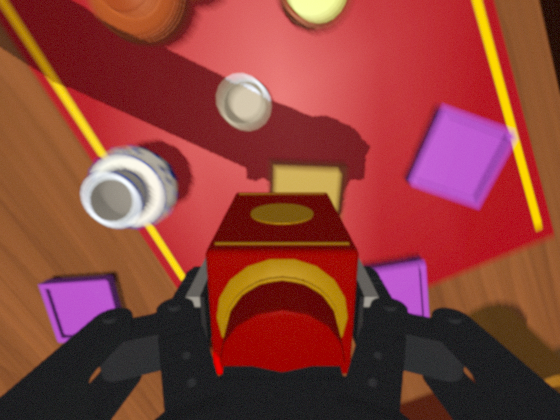

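The caddy is held upright, with its stand just beyond it at (307,180). The jar is at (118,196), and the purple decoys sit off to the sides.

Run:
```python
from h import *
z=np.load('w2.npz');X,p=z['X'],z['p']
sl(X,'jar rim',(.374,-.303),.05,.094,.106)
hsv=cv2.cvtColor(p,cv2.COLOR_BGR2HSV)
m=(hsv[...,0]>15)&(hsv[...,0]<36)&(hsv[...,1]>60)&(X[...,2]<.03)&(X[...,2]>.008)&(np.hypot(X[...,0]-.518,X[...,1]+.4015)<.06)
Q=X[m]; print(len(Q),Q.mean(0))
# in stand frame (61.3 deg dir a, 151.3 dir b)
for a in (61.3,-28.7):
    t=np.radians(a); s=(Q[:,:2]-[.518,-.4015])@[np.cos(t),np.sin(t)]; print(a,np.percentile(s,[1,99])*1000)
```

```text
jar rim 1084 mean [ 374.2 -302.8   98.1] rect [ 374.2 -303.6] [48. 50.] 2.2 pca -178.7
1902 [ 0.53097769 -0.38583964  0.0158135 ]
61.3 [-5.95452698 35.61404119]
-28.7 [-34.66294276  38.40446169]
```

Emit:
{"op": "step_arm", "data": {
  "commands": [
    {"dx": 1,"dy": 0,"dz": -1,"wx": 0,"wy": 0.02,"wz": 0,"gripper": 40},
    {"dx": 2,"dy": 0,"dz": -1.7,"wx": 0.01,"wy": 0.03,"wz": 0,"gripper": 40},
    {"dx": 2,"dy": 0,"dz": -1.7,"wx": 0.01,"wy": 0.03,"wz": 0,"gripper": 40},
    {"dx": 2,"dy": 0,"dz": -1.7,"wx": 0.01,"wy": 0.03,"wz": 0,"gripper": 40},
    {"dx": 2,"dy": 0,"dz": -1.7,"wx": 0.01,"wy": 0.03,"wz": 0,"gripper": 40}
  ]
}}

```text
clock: 5.72
eef_pos: [0.5201, -0.3905, 0.2981]
orientation: [-0.683, 0.17, -0.17, 0.69]
force: [0.2, 0.6, -2.2]
opening: 0.0555
```

Run:
```python
from h import *
go(.518,-.4015,.14,-28.7)
```

```text
t 5.72 p [ 0.5201 -0.3905  0.2981] yaw -27.8 rel 9.1 j7 0.42 F [ 0.2  0.6 -2.2] open 0.0555
 d(cm) [ 0.37 15.8  -1.23] w [-0.01   0.016 -0.003] newrel 9.1 rows 4.0
```

Emit:
{"op": "step_arm", "data": {
  "commands": [
    {"dx": 0.4,"dy": 2,"dz": -1.2,"wx": -0.01,"wy": 0.016,"wz": 0,"gripper": 40},
    {"dx": 0.5,"dy": 5,"dz": -1.2,"wx": -0.01,"wy": 0.016,"wz": 0,"gripper": 40},
    {"dx": 0.5,"dy": 8,"dz": -1.2,"wx": -0.01,"wy": 0.016,"wz": 0,"gripper": 40},
    {"dx": 0.5,"dy": 11,"dz": -1.2,"wx": -0.01,"wy": 0.016,"wz": 0,"gripper": 40},
    {"dx": 0.5,"dy": 12.5,"dz": -1.2,"wx": -0.01,"wy": 0.016,"wz": 0,"gripper": 40},
    {"dx": 0.5,"dy": 13,"dz": -1.2,"wx": -0.01,"wy": 0.016,"wz": 0,"gripper": 40},
    {"dx": 0.5,"dy": 13,"dz": -1.2,"wx": -0.01,"wy": 0.016,"wz": 0,"gripper": 40},
    {"dx": 0.5,"dy": 13,"dz": -1.2,"wx": -0.01,"wy": 0.016,"wz": 0,"gripper": 40},
    {"dx": 0.5,"dy": 13,"dz": -1.2,"wx": -0.01,"wy": 0.016,"wz": 0,"gripper": 40}
  ]
}}

```text
clock: 6.47
eef_pos: [0.5216, -0.403, 0.1707]
orientation: [0.685, -0.174, 0.176, -0.685]
force: [-0.4, 0.2, -2.5]
opening: 0.0555
```

Run:
```python
from h import *
go(.519,-.402,.137,-28.7)
p,d,c=grab('scene'); cv2.imwrite('pics/s2.png',cv2.resize(p[140:320,60:300],None,fx=3,fy=3,interpolation=cv2.INTER_CUBIC))
```

```text
t 6.47 p [ 0.5216 -0.403   0.1707] yaw -28.6 rel 9.1 j7 0.49 F [-0.4  0.2 -2.5] open 0.0555
 d(cm) [-0.29  3.36 -0.04] w [0.    0.001 0.003] newrel 9.1 rows 1.0
```

View pics/s2.png

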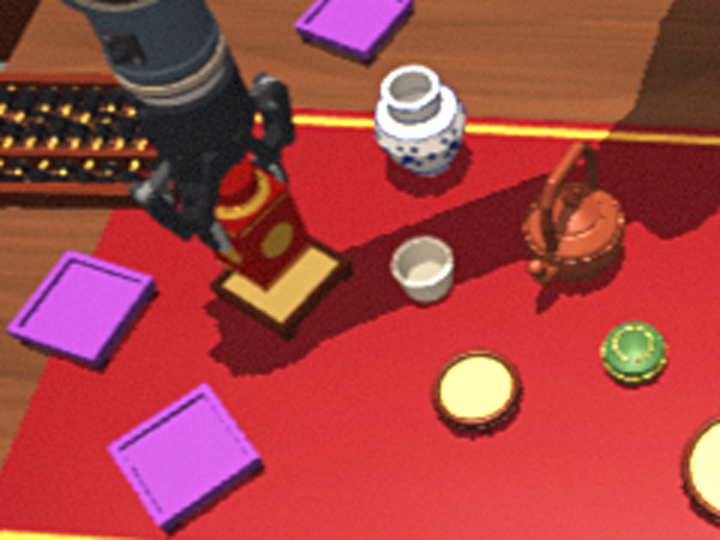

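The caddy hangs squarely over the gold stand at about (283,280) in the crop. I'll lower it and release.

Emit:
{"op": "step_arm", "data": {
  "commands": [
    {"dx": -0.2,"dy": 1,"dz": 0,"wx": 0,"wy": 0,"wz": 0,"gripper": 40},
    {"dx": -0.2,"dy": 2,"dz": 0,"wx": 0,"wy": 0,"wz": 0,"gripper": 40},
    {"dx": -0.2,"dy": 2.8,"dz": 0,"wx": 0,"wy": 0,"wz": 0,"gripper": 40},
    {"dx": -0.2,"dy": 3.2,"dz": 0,"wx": 0,"wy": 0,"wz": 0,"gripper": 40},
    {"dx": -0.2,"dy": 3.4,"dz": 0,"wx": 0,"wy": 0,"wz": 0,"gripper": 40},
    {"dx": -0.2,"dy": 3.4,"dz": 0,"wx": 0,"wy": 0,"wz": 0,"gripper": 40},
    {"dx": -0.2,"dy": 3.4,"dz": 0,"wx": 0,"wy": 0,"wz": 0,"gripper": 40},
    {"dx": -0.2,"dy": 3.4,"dz": 0,"wx": 0,"wy": 0,"wz": 0,"gripper": 40}
  ]
}}

```text
clock: 7.18
eef_pos: [0.5186, -0.4009, 0.1364]
orientation: [-0.684, 0.176, -0.174, 0.686]
force: [-4.2, 6.1, 14.1]
opening: 0.0555
```

Run:
```python
from h import *
go(.519,-.402,.137,-28.7)
```

```text
t 7.18 p [ 0.5186 -0.4009  0.1364] yaw -28.6 rel 9.1 j7 0.52 F [-4.2  6.1 14.1] open 0.0555
 d(cm) [ 0.08 -0.06 -0.08] w [-0.003  0.001 -0.003] newrel 9.1 rows 1.0
```

Emit:
{"op": "step_arm", "data": {
  "commands": [
    {"dx": 0,"dy": -0.1,"dz": 0,"wx": 0,"wy": 0,"wz": 0,"gripper": 70},
    {"dx": 0,"dy": -0.1,"dz": 0,"wx": 0,"wy": 0,"wz": 0,"gripper": 75},
    {"dx": 0,"dy": -0.1,"dz": 0,"wx": 0,"wy": 0,"wz": 0,"gripper": 85},
    {"dx": 0,"dy": -0.1,"dz": 0,"wx": 0,"wy": 0,"wz": 0,"gripper": 95},
    {"dx": 0,"dy": -0.1,"dz": 0,"wx": 0,"wy": 0,"wz": 0,"gripper": 95},
    {"dx": 0,"dy": -0.1,"dz": 0,"wx": 0,"wy": 0,"wz": 0,"gripper": 95},
    {"dx": 0,"dy": -1,"dz": 0,"wx": 0,"wy": 0,"wz": 0,"gripper": 95},
    {"dx": 0,"dy": -3,"dz": 0,"wx": 0,"wy": 0,"wz": 0,"gripper": 95},
    {"dx": 0,"dy": -6,"dz": 0,"wx": 0,"wy": 0,"wz": 0,"gripper": 95},
    {"dx": 0,"dy": -9,"dz": 0,"wx": 0,"wy": 0,"wz": 0,"gripper": 95},
    {"dx": 0,"dy": -12,"dz": 0,"wx": 0,"wy": 0,"wz": 0,"gripper": 95},
    {"dx": 0,"dy": -12,"dz": 0,"wx": 0,"wy": 0,"wz": 0,"gripper": 95},
    {"dx": 0,"dy": -12,"dz": 0,"wx": 0,"wy": 0,"wz": 0,"gripper": 95}
  ]
}}

```text
clock: 8.27
eef_pos: [0.5197, -0.4023, 0.2575]
orientation: [0.686, -0.173, 0.177, -0.685]
force: [-0.2, 0.0, -0.5]
opening: 0.0812
```

Run:
```python
from h import *
p,d,c=grab('scene'); X=cloud(d,c);cv2.imwrite('pics/s3.png',cv2.resize(p[140:320,60:300],None,fx=3,fy=3,interpolation=cv2.INTER_CUBIC))
sl(X,'cap(scene)',(.519,-.401),.05,.117,.135)
go(.374,-.3035,.25,-28.7)
```

```text
cap(scene) 199 mean [ 520.8 -398.9  122.8] rect [ 520.2 -399.9] [40. 39.] 7.4 pca 34.3
t 8.32 p [ 0.5193 -0.4014  0.2555] yaw -28.6 rel 9.1 j7 0.44 F [ 0.3 -0.4 -0.7] open 0.0812
 d(cm) [-17.45   0.53   1.63] w [-0.     0.001  0.001] newrel 10.4 rows 5.0
```

View pics/s3.png

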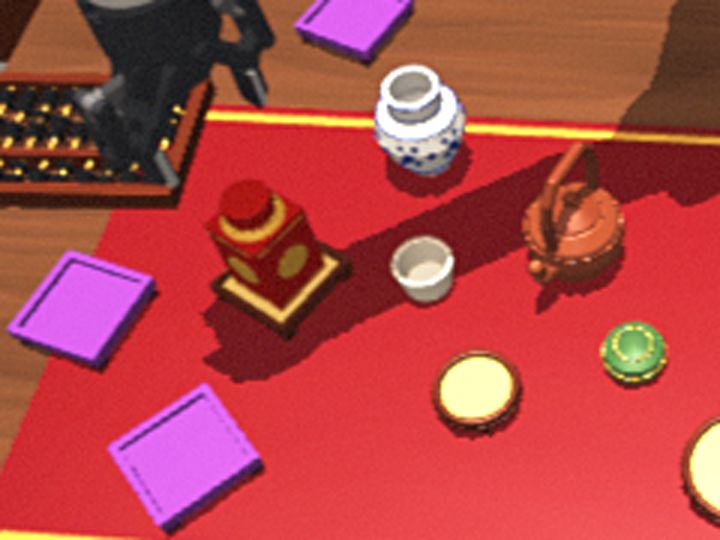

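The caddy is seated square in its stand, with cap height at 0.123 m (expected 0.124). The jar is next.

Emit:
{"op": "step_arm", "data": {
  "commands": [
    {"dx": -2,"dy": 0,"dz": 0.2,"wx": 0,"wy": 0,"wz": 0,"gripper": 95},
    {"dx": -5.5,"dy": 0.1,"dz": 0.5,"wx": 0,"wy": 0,"wz": 0,"gripper": 95},
    {"dx": -9,"dy": 0.2,"dz": 0.8,"wx": 0,"wy": 0,"wz": 0,"gripper": 95},
    {"dx": -12.5,"dy": 0.3,"dz": 1.2,"wx": 0,"wy": 0,"wz": 0,"gripper": 95},
    {"dx": -15.5,"dy": 0.5,"dz": 1.4,"wx": 0,"wy": 0,"wz": 0,"gripper": 95},
    {"dx": -17.4,"dy": 0.5,"dz": 1.6,"wx": 0,"wy": 0,"wz": 0,"gripper": 95},
    {"dx": -17.4,"dy": 0.5,"dz": 1.6,"wx": 0,"wy": 0,"wz": 0,"gripper": 95},
    {"dx": -17.4,"dy": 0.5,"dz": 1.6,"wx": 0,"wy": 0,"wz": 0,"gripper": 95},
    {"dx": -17.4,"dy": 0.5,"dz": 1.6,"wx": 0,"wy": 0,"wz": 0,"gripper": 95}
  ]
}}

```text
clock: 9.07
eef_pos: [0.3748, -0.304, 0.2495]
orientation: [0.685, -0.175, 0.175, -0.685]
force: [0.9, 0.6, -0.2]
opening: 0.081
```

Run:
```python
from h import *
go(.3742,-.3035,.154,-28.7)
```

```text
t 9.07 p [ 0.3748 -0.304   0.2495] yaw -28.6 rel 10.4 j7 0.36 F [ 0.9  0.6 -0.2] open 0.081
 d(cm) [-0.08  9.55  0.01] w [ 0.     0.002 -0.   ] newrel 10.3 rows 3.0
```

Emit:
{"op": "step_arm", "data": {
  "commands": [
    {"dx": 0,"dy": 2,"dz": 0,"wx": 0,"wy": 0,"wz": 0,"gripper": 90},
    {"dx": 0,"dy": 5,"dz": 0,"wx": 0,"wy": 0,"wz": 0,"gripper": 85},
    {"dx": 0,"dy": 7.5,"dz": 0,"wx": 0,"wy": 0,"wz": 0,"gripper": 80},
    {"dx": 0,"dy": 9,"dz": 0,"wx": 0,"wy": 0,"wz": 0,"gripper": 75},
    {"dx": 0,"dy": 9.5,"dz": 0,"wx": 0,"wy": 0,"wz": 0,"gripper": 70},
    {"dx": 0,"dy": 9.5,"dz": 0,"wx": 0,"wy": 0,"wz": 0,"gripper": 65},
    {"dx": 0,"dy": 9.5,"dz": 0,"wx": 0,"wy": 0,"wz": 0,"gripper": 65},
    {"dx": 0,"dy": 9.5,"dz": 0,"wx": 0,"wy": 0,"wz": 0,"gripper": 45},
    {"dx": 0,"dy": 9.5,"dz": 0,"wx": 0,"wy": 0,"wz": 0,"gripper": 35},
    {"dx": 0,"dy": 9.5,"dz": 0,"wx": 0,"wy": 0,"wz": 0,"gripper": 35},
    {"dx": 0,"dy": 9.5,"dz": 0,"wx": 0,"wy": 0,"wz": 0,"gripper": 35},
    {"dx": 0,"dy": 9.5,"dz": 0,"wx": 0,"wy": 0,"wz": 0,"gripper": 35}
  ]
}}

```text
clock: 10.07
eef_pos: [0.3748, -0.3046, 0.1558]
orientation: [0.685, -0.174, 0.176, -0.685]
force: [-1.6, 0.2, 6.8]
opening: 0.0464
```

Run:
```python
from h import *
go(.3742,-.3035,.154,-28.7)
p,X,c=wlook('w3')
go(.3742,-.3035,.154,-28.7)
```

```text
t 10.07 p [ 0.3748 -0.3046  0.1558] yaw -28.7 rel 10.5 j7 0.52 F [-1.6  0.2  6.8] open 0.0464
 d(cm) [-0.11  0.18  0.07] w [-0.     0.001  0.002] newrel 10.3 rows 1.0
t 10.12 p [ 0.3748 -0.3046  0.1559] yaw -28.7 rel 10.5 j7 0.52 F [-0.4 -0.1  6.4] open 0.0459
 d(cm) [-0.11  0.19  0.07] w [-0.     0.001  0.002] newrel 10.3 rows 1.0
```

View pics/w3.png

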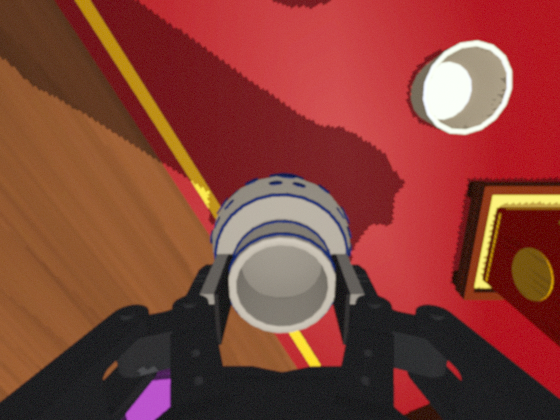

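The jar neck is gripped at (282,285) with the jar upright. Lifting now.

Emit:
{"op": "step_arm", "data": {
  "commands": [
    {"dx": 0,"dy": -0.3,"dz": 0,"wx": 0,"wy": 0,"wz": 0,"gripper": 30},
    {"dx": 0,"dy": -0.8,"dz": 0,"wx": 0,"wy": 0,"wz": 0,"gripper": 30},
    {"dx": 0,"dy": -1.5,"dz": 0,"wx": 0,"wy": 0,"wz": 0,"gripper": 30},
    {"dx": 0,"dy": -2.5,"dz": 0,"wx": 0,"wy": 0,"wz": 0,"gripper": 30},
    {"dx": 0,"dy": -4,"dz": 0,"wx": 0,"wy": 0,"wz": 0,"gripper": 30},
    {"dx": 0,"dy": -6,"dz": 0,"wx": 0,"wy": 0,"wz": 0,"gripper": 30},
    {"dx": 0,"dy": -8,"dz": 0,"wx": 0,"wy": 0,"wz": 0,"gripper": 30},
    {"dx": 0,"dy": -10,"dz": 0,"wx": 0,"wy": 0,"wz": 0,"gripper": 30},
    {"dx": 0,"dy": -11.5,"dz": 0,"wx": 0,"wy": 0,"wz": 0,"gripper": 30},
    {"dx": 0,"dy": -12,"dz": 0,"wx": 0,"wy": 0,"wz": 0,"gripper": 30},
    {"dx": 0,"dy": -12,"dz": 0,"wx": 0,"wy": 0,"wz": 0,"gripper": 30},
    {"dx": 0,"dy": -12,"dz": 0,"wx": 0,"wy": 0,"wz": 0,"gripper": 30}
  ],
  "grip_force": 60
}}

```text
clock: 11.12
eef_pos: [0.374, -0.3036, 0.2745]
orientation: [-0.685, 0.175, -0.175, 0.685]
force: [-0.1, -0.3, -3.7]
opening: 0.0456
```

Run:
```python
from h import *
p,X,c=wlook('w4')
sl(X,'pot handle',(.467,-.155),.07,.118,.135)
go(.612,-.218,.275,-28.7)
```

```text
pot handle 0
t 11.17 p [ 0.3738 -0.3034  0.274 ] yaw -28.6 rel 10.4 j7 0.32 F [ 0.9 -0.6 -4. ] open 0.0456
 d(cm) [16.81 -0.13 18.92] w [-0.     0.001 -0.002] newrel -9.1 rows 7.0
```

View pics/w4.png

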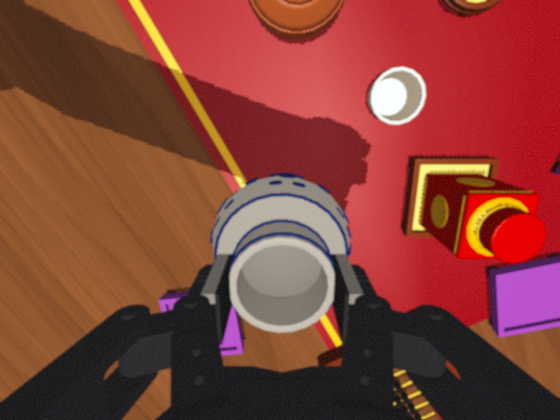

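Emit:
{"op": "step_arm", "data": {
  "commands": [
    {"dx": 0.5,"dy": 0,"dz": 0.6,"wx": 0,"wy": 0,"wz": 0,"gripper": 30},
    {"dx": 1.5,"dy": 0,"dz": 1.7,"wx": 0,"wy": 0,"wz": 0,"gripper": 30},
    {"dx": 3,"dy": 0,"dz": 3.4,"wx": 0,"wy": 0,"wz": 0,"gripper": 30},
    {"dx": 5,"dy": 0,"dz": 5.7,"wx": 0,"wy": 0,"wz": 0,"gripper": 30},
    {"dx": 7.2,"dy": 0,"dz": 8.2,"wx": 0,"wy": 0,"wz": 0,"gripper": 30},
    {"dx": 9.4,"dy": 0,"dz": 10.6,"wx": 0,"wy": 0,"wz": 0,"gripper": 30},
    {"dx": 11.6,"dy": 0,"dz": 13.1,"wx": 0,"wy": 0,"wz": 0,"gripper": 30},
    {"dx": 13.6,"dy": 0,"dz": 15.3,"wx": 0,"wy": 0,"wz": 0,"gripper": 30},
    {"dx": 15.2,"dy": 0,"dz": 17.1,"wx": 0,"wy": 0,"wz": 0,"gripper": 30},
    {"dx": 16.3,"dy": 0,"dz": 18.4,"wx": 0,"wy": 0,"wz": 0,"gripper": 30},
    {"dx": 16.8,"dy": 0,"dz": 18.9,"wx": 0,"wy": 0,"wz": 0,"gripper": 30},
    {"dx": 16.8,"dy": 0,"dz": 18.9,"wx": 0,"wy": 0,"wz": 0,"gripper": 30},
    {"dx": 16.8,"dy": 0,"dz": 18.9,"wx": 0,"wy": 0,"wz": 0,"gripper": 30},
    {"dx": 16.8,"dy": 0,"dz": 18.9,"wx": 0,"wy": 0,"wz": 0,"gripper": 30}
  ]
}}

```text
clock: 12.33
eef_pos: [0.611, -0.2197, 0.2744]
orientation: [0.685, -0.176, 0.175, -0.685]
force: [-0.7, 0.5, -2.6]
opening: 0.0455
```

Run:
```python
from h import *
go(.612,-.218,.19,-28.7)
p,X,c=wlook('w5')
hsv=cv2.cvtColor(p,cv2.COLOR_BGR2HSV)
m=(hsv[...,0]>15)&(hsv[...,0]<36)&(hsv[...,1]>60)&(X[...,2]<.03)&(X[...,2]>.008)&(np.hypot(X[...,0]-.612,X[...,1]+.218)<.06)
Q=X[m]; print(len(Q))
if len(Q)>20:
  r=(Q[:,:2]-[.612,-.218])
  for a in range(0,360,30):
    t=np.radians(a); print(a,round(np.percentile(r@[np.cos(t),np.sin(t)],99)*1000,1),end='; ')
```

```text
t 12.33 p [ 0.611  -0.2197  0.2744] yaw -28.8 rel -9.0 j7 0.1 F [-0.7  0.5 -2.6] open 0.0455
 d(cm) [0.02 8.43 0.2 ] w [ 0.001 -0.001 -0.002] newrel -9.1 rows 3.0
966
0 28.4; 30 28.6; 60 28.4; 90 28.0; 120 27.3; 150 26.0; 180 19.5; 210 8.8; 240 -2.0; 270 11.2; 300 22.0; 330 27.4;
```

View pics/w5.png

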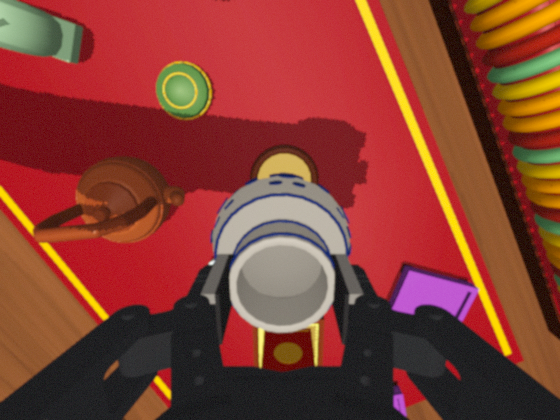

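The wrist view confirms the small stand's centre at (0.612, -0.218), from the stand edge at (285,165). Lowering.

Emit:
{"op": "step_arm", "data": {
  "commands": [
    {"dx": 0,"dy": 1,"dz": 0.2,"wx": 0,"wy": 0,"wz": 0,"gripper": 30},
    {"dx": 0,"dy": 3,"dz": 0.2,"wx": 0,"wy": 0,"wz": 0,"gripper": 30},
    {"dx": 0,"dy": 5.5,"dz": 0.2,"wx": 0,"wy": 0,"wz": 0,"gripper": 30},
    {"dx": 0,"dy": 7.5,"dz": 0.2,"wx": 0,"wy": 0,"wz": 0,"gripper": 30},
    {"dx": 0,"dy": 8.7,"dz": 0.2,"wx": 0,"wy": 0,"wz": 0,"gripper": 30},
    {"dx": 0,"dy": 9.4,"dz": 0.2,"wx": 0,"wy": 0,"wz": 0,"gripper": 30},
    {"dx": 0,"dy": 9.8,"dz": 0.2,"wx": 0,"wy": 0,"wz": 0,"gripper": 30},
    {"dx": 0,"dy": 10.1,"dz": 0.2,"wx": 0,"wy": 0,"wz": 0,"gripper": 30},
    {"dx": 0,"dy": 10.3,"dz": 0.2,"wx": 0,"wy": 0,"wz": 0,"gripper": 30},
    {"dx": 0,"dy": 10.3,"dz": 0.2,"wx": 0,"wy": 0,"wz": 0,"gripper": 30},
    {"dx": 0,"dy": 10.3,"dz": 0.2,"wx": 0,"wy": 0,"wz": 0,"gripper": 30},
    {"dx": 0,"dy": 10.3,"dz": 0.2,"wx": 0,"wy": 0,"wz": 0,"gripper": 30}
  ]
}}

```text
clock: 13.38
eef_pos: [0.6135, -0.2171, 0.1725]
orientation: [-0.685, 0.175, -0.175, 0.685]
force: [-0.5, -0.1, -3.5]
opening: 0.0458
```

Run:
```python
from h import *
go(.612,-.218,.172,-28.7)
```

```text
t 13.38 p [ 0.6135 -0.2171  0.1725] yaw -28.6 rel -9.2 j7 0.17 F [-0.5 -0.1 -3.5] open 0.0458
 d(cm) [-0.09  0.05 -0.15] w [-0.     0.001  0.001] newrel -9.1 rows 1.0
```

Still carrying its weight, so I'll lower it a little further until contact.

Emit:
{"op": "step_arm", "data": {
  "commands": [
    {"dx": -0.1,"dy": 0.1,"dz": -0.1,"wx": 0,"wy": 0,"wz": 0,"gripper": 30},
    {"dx": -0.1,"dy": 0.2,"dz": -0.1,"wx": 0,"wy": 0,"wz": 0,"gripper": 30},
    {"dx": -0.1,"dy": 0.3,"dz": -0.1,"wx": 0,"wy": 0,"wz": 0,"gripper": 30},
    {"dx": -0.1,"dy": 0.3,"dz": -0.1,"wx": 0,"wy": 0,"wz": 0,"gripper": 30}
  ]
}}

```text
clock: 13.72
eef_pos: [0.6131, -0.2175, 0.1721]
orientation: [-0.684, 0.174, -0.176, 0.686]
force: [-2.9, 3.1, 12.6]
opening: 0.0455
```

Emit:
{"op": "step_arm", "data": {
  "commands": [
    {"dx": 0,"dy": -0.2,"dz": 0,"wx": 0,"wy": 0,"wz": 0,"gripper": 30},
    {"dx": 0,"dy": -0.2,"dz": 0,"wx": 0,"wy": 0,"wz": 0,"gripper": 60},
    {"dx": 0,"dy": -0.2,"dz": 0,"wx": 0,"wy": 0,"wz": 0,"gripper": 65},
    {"dx": 0,"dy": -0.2,"dz": 0,"wx": 0,"wy": 0,"wz": 0,"gripper": 70},
    {"dx": 0,"dy": -0.2,"dz": 0,"wx": 0,"wy": 0,"wz": 0,"gripper": 75},
    {"dx": 0,"dy": -0.2,"dz": 0,"wx": 0,"wy": 0,"wz": 0,"gripper": 75},
    {"dx": 0,"dy": -1,"dz": 0,"wx": 0,"wy": 0,"wz": 0,"gripper": 75},
    {"dx": 0,"dy": -3,"dz": 0,"wx": 0,"wy": 0,"wz": 0,"gripper": 75},
    {"dx": 0,"dy": -6,"dz": 0,"wx": 0,"wy": 0,"wz": 0,"gripper": 75},
    {"dx": 0,"dy": -9,"dz": 0,"wx": 0,"wy": 0,"wz": 0,"gripper": 75},
    {"dx": 0,"dy": -11,"dz": 0,"wx": 0,"wy": 0,"wz": 0,"gripper": 75},
    {"dx": 0,"dy": -11,"dz": 0,"wx": 0,"wy": 0,"wz": 0,"gripper": 75},
    {"dx": 0,"dy": -11,"dz": 0,"wx": 0,"wy": 0,"wz": 0,"gripper": 75}
  ]
}}

```text
clock: 14.8
eef_pos: [0.6123, -0.2177, 0.2805]
orientation: [-0.685, 0.174, -0.176, 0.685]
force: [-0.6, 0.0, -0.2]
opening: 0.0641
```

Run:
```python
from h import *
p,X,c=wlook('w6'); sl(X,'jar rim',(.612,-.218),.05,.108,.125); sl(X,'pot handle',(.467,-.155),.07,.115,.135)
p,d,c=grab('scene'); X=cloud(d,c);cv2.imwrite('pics/s4.png',cv2.resize(p[140:340,100:360],None,fx=3,fy=3,interpolation=cv2.INTER_CUBIC))
sl(X,'jar rim(scene)',(.612,-.218),.05,.108,.125)
go(.467,-.155,.28,66.6);go(.467,-.155,.28,-113.4)
```

```text
jar rim 1303 mean [ 611.  -215.7  114. ] rect [ 610.8 -216.3] [50. 49.] 61.8 pca -116.5
pot handle 1164 mean [ 472.5 -156.1  123.9] rect [ 468.2 -155.4] [11. 64.] 67.3 pca 156.2
jar rim(scene) 174 mean [ 613.5 -215.4  113.8] rect [ 613.8 -215.5] [49. 48.] 10.9 pca 29.8
t 14.9 p [ 0.6114 -0.2169  0.278 ] yaw -28.6 rel -9.1 j7 0.1 F [-1.1  0.2 -0.4] open 0.0639
 d(cm) [-15.64  -0.17  -1.49] w [-2.000e-03 -1.662e+00 -1.000e-03] newrel 85.0 rows 14.0
t 14.9 p [ 0.6114 -0.2169  0.278 ] yaw -28.6 rel -9.1 j7 0.1 F [-1.1  0.2 -0.4] open 0.0639
 d(cm) [-15.64  -0.17  -1.49] w [ 1.000e-03  1.479e+00 -2.000e-03] newrel -95.0 rows 12.0
```

View pics/s4.png

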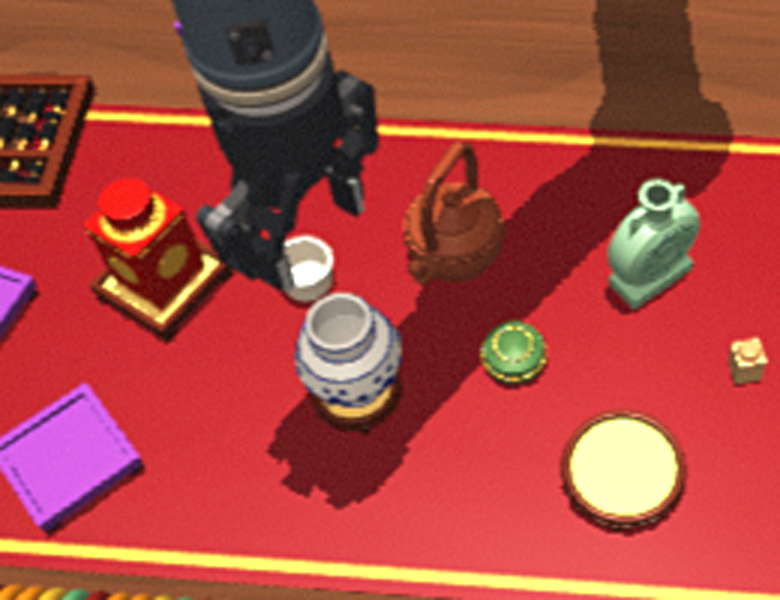

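View pics/w6.png

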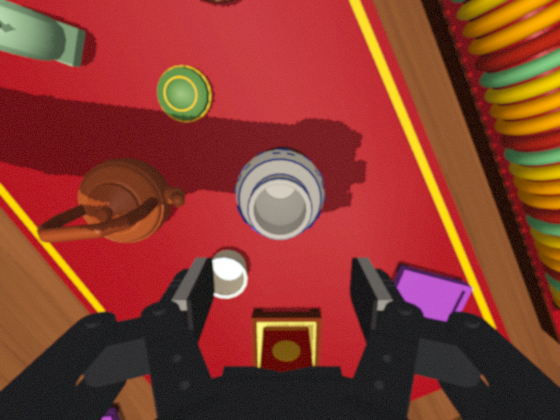

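The jar is seated in the small stand, with its axis at about (0.6115, -0.216). Teapot next: its handle middle is at (0.468, -0.155), with the jaws to close along 66.7°.

Emit:
{"op": "step_arm", "data": {
  "commands": [
    {"dx": -1,"dy": 0,"dz": -0.1,"wx": 0,"wy": -0.12,"wz": 0,"gripper": 65},
    {"dx": -2.2,"dy": 0,"dz": -0.2,"wx": 0,"wy": -0.24,"wz": 0,"gripper": 65},
    {"dx": -3.4,"dy": 0,"dz": -0.3,"wx": 0,"wy": -0.36,"wz": 0,"gripper": 65},
    {"dx": -4.6,"dy": 0,"dz": -0.4,"wx": 0,"wy": -0.48,"wz": 0,"gripper": 65},
    {"dx": -5.8,"dy": 0,"dz": -0.5,"wx": 0,"wy": -0.6,"wz": 0,"gripper": 65},
    {"dx": -7,"dy": 0,"dz": -0.6,"wx": 0,"wy": -0.72,"wz": 0,"gripper": 65},
    {"dx": -8.2,"dy": 0,"dz": -0.7,"wx": 0,"wy": -0.84,"wz": 0,"gripper": 65},
    {"dx": -9.4,"dy": 0,"dz": -0.8,"wx": 0,"wy": -0.96,"wz": 0,"gripper": 65},
    {"dx": -10.6,"dy": 0,"dz": -1,"wx": 0,"wy": -1.08,"wz": 0,"gripper": 65},
    {"dx": -11.8,"dy": 0,"dz": -1.1,"wx": 0,"wy": -1.2,"wz": 0,"gripper": 65},
    {"dx": -13,"dy": 0,"dz": -1.2,"wx": 0,"wy": -1.32,"wz": 0,"gripper": 65},
    {"dx": -14.2,"dy": 0,"dz": -1.3,"wx": 0,"wy": -1.44,"wz": 0,"gripper": 65},
    {"dx": -15.2,"dy": 0,"dz": -1.5,"wx": 0,"wy": -1.56,"wz": 0,"gripper": 65},
    {"dx": -15.5,"dy": 0,"dz": -1.5,"wx": 0,"wy": -1.66,"wz": 0,"gripper": 65},
    {"dx": -15.5,"dy": 0,"dz": -1.5,"wx": 0,"wy": -1.66,"wz": 0,"gripper": 65},
    {"dx": -15.5,"dy": 0,"dz": -1.5,"wx": 0,"wy": -1.66,"wz": 0,"gripper": 65},
    {"dx": -15.5,"dy": 0,"dz": -1.5,"wx": 0,"wy": -1.66,"wz": 0,"gripper": 65}
  ]
}}

```text
clock: 16.32
eef_pos: [0.4687, -0.1563, 0.2783]
orientation: [-0.592, -0.387, 0.387, 0.592]
force: [-0.6, -0.2, -0.6]
opening: 0.0555
```

Run:
```python
from h import *
go(.468,-.1553,.177,66.8)
p,X,c=wlook('w7'); sl(X,'handle',(.468,-.155),.07,.115,.135)
go(.468,-.1553,.177,66.8)
```

```text
t 16.32 p [ 0.4687 -0.1563  0.2783] yaw 66.3 rel 84.8 j7 1.49 F [-0.6 -0.2 -0.6] open 0.0555
 d(cm) [ 0.06 10.13  0.09] w [-0.001 -0.008 -0.   ] newrel 85.2 rows 3.0
handle 1180 mean [ 463.2 -153.9  124. ] rect [ 466.6 -155.6] [11. 65.] 66.7 pca -22.7
t 16.37 p [ 0.4689 -0.1563  0.2784] yaw 66.4 rel 84.8 j7 1.49 F [-0.4  0.2 -0.9] open 0.0555
 d(cm) [ 0.06 10.14  0.11] w [-0.001 -0.008 -0.   ] newrel 85.2 rows 3.0
```

View pics/w7.png

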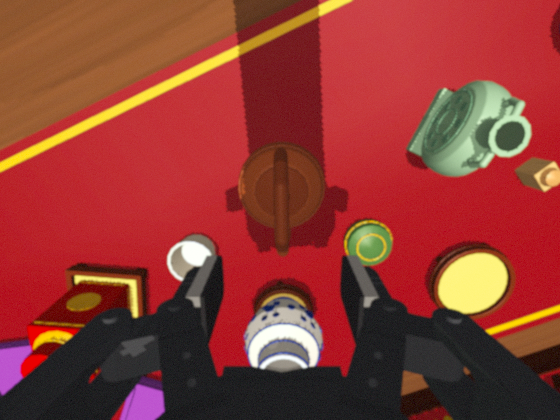

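The teapot handle runs vertically at x=282 in the picture, so it is aligned with the fingers. Descending to grip it.

Emit:
{"op": "step_arm", "data": {
  "commands": [
    {"dx": 0,"dy": 2.5,"dz": 0.1,"wx": 0,"wy": -0.01,"wz": 0,"gripper": 65},
    {"dx": 0,"dy": 5.5,"dz": 0.1,"wx": 0,"wy": -0.01,"wz": 0,"gripper": 60},
    {"dx": 0,"dy": 8.2,"dz": 0.1,"wx": 0,"wy": -0.01,"wz": 0,"gripper": 50},
    {"dx": 0,"dy": 9.6,"dz": 0.1,"wx": 0,"wy": -0.01,"wz": 0,"gripper": 45},
    {"dx": 0,"dy": 10.1,"dz": 0.1,"wx": 0,"wy": -0.01,"wz": 0,"gripper": 40},
    {"dx": 0,"dy": 10.1,"dz": 0.1,"wx": 0,"wy": -0.01,"wz": 0,"gripper": 30},
    {"dx": 0,"dy": 10.1,"dz": 0.1,"wx": 0,"wy": -0.01,"wz": 0,"gripper": 20},
    {"dx": 0,"dy": 10.1,"dz": 0.1,"wx": 0,"wy": -0.01,"wz": 0,"gripper": 10},
    {"dx": 0,"dy": 10.1,"dz": 0.1,"wx": 0,"wy": -0.01,"wz": 0,"gripper": 0},
    {"dx": 0,"dy": 10.1,"dz": 0.1,"wx": 0,"wy": -0.01,"wz": 0,"gripper": 0},
    {"dx": 0,"dy": 10.1,"dz": 0.1,"wx": 0,"wy": -0.01,"wz": 0,"gripper": 0},
    {"dx": 0,"dy": 10.1,"dz": 0.1,"wx": 0,"wy": -0.01,"wz": 0,"gripper": 0}
  ],
  "grip_force": 80
}}

```text
clock: 17.37
eef_pos: [0.4684, -0.1562, 0.1788]
orientation: [0.59, 0.391, -0.39, -0.589]
force: [-0.3, -1.7, 5.3]
opening: 0.0084
```

Run:
```python
from h import *
go(.664,-.0045,.30,66.8)
```

```text
t 17.37 p [ 0.4684 -0.1562  0.1788] yaw 67.0 rel 85.5 j7 1.58 F [-0.3 -1.7  5.3] open 0.0084
 d(cm) [ 21.61 -12.08 -12.11] w [0.002 0.004 0.001] newrel 67.2 rows 7.0
```

Emit:
{"op": "step_arm", "data": {
  "commands": [
    {"dx": 0,"dy": -0.3,"dz": 0,"wx": 0,"wy": 0,"wz": 0,"gripper": 0},
    {"dx": 0,"dy": -0.8,"dz": 0,"wx": 0,"wy": 0,"wz": 0,"gripper": 0},
    {"dx": 0,"dy": -1.5,"dz": 0,"wx": 0,"wy": 0,"wz": 0,"gripper": 0},
    {"dx": 0,"dy": -2.5,"dz": 0,"wx": 0,"wy": 0,"wz": 0,"gripper": 0},
    {"dx": 0,"dy": -4,"dz": 0,"wx": 0,"wy": 0,"wz": 0,"gripper": 0},
    {"dx": 0,"dy": -6,"dz": 0,"wx": 0,"wy": 0,"wz": 0,"gripper": 0},
    {"dx": 0,"dy": -7.5,"dz": 0,"wx": 0,"wy": 0,"wz": 0,"gripper": 0},
    {"dx": 0,"dy": -9,"dz": 0,"wx": 0,"wy": 0,"wz": 0,"gripper": 0},
    {"dx": 0,"dy": -10,"dz": 0,"wx": 0,"wy": 0,"wz": 0,"gripper": 0},
    {"dx": 0,"dy": -10,"dz": 0,"wx": 0,"wy": 0,"wz": 0,"gripper": 0},
    {"dx": 0,"dy": -10,"dz": 0,"wx": 0,"wy": 0,"wz": 0,"gripper": 0}
  ]
}}

```text
clock: 18.28
eef_pos: [0.4677, -0.1557, 0.2782]
orientation: [0.59, 0.391, -0.39, -0.589]
force: [-0.2, 0.1, -3.4]
opening: 0.0083
```

Run:
```python
from h import *
go(.664,-.0045,.28,66.8)
p,d,c=grab('scene'); X=cloud(d,c);cv2.imwrite('pics/s5.png',cv2.resize(p[100:320,140:400],None,fx=3,fy=2.7,interpolation=cv2.INTER_CUBIC))
```

```text
t 18.28 p [ 0.4677 -0.1557  0.2782] yaw 67.0 rel 85.5 j7 1.5 F [-0.2  0.1 -3.4] open 0.0083
 d(cm) [ 21.58  -0.17 -12.18] w [0.001 0.004 0.001] newrel 67.2 rows 6.0
```

View pics/s5.png

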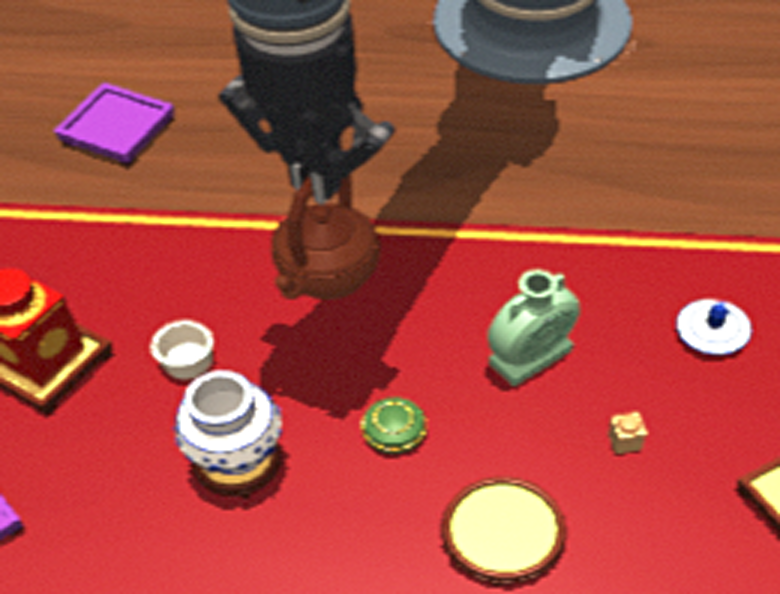

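The teapot hangs level in the gripper at (325,250) in the crop. Carrying it to the large stand.

Emit:
{"op": "step_arm", "data": {
  "commands": [
    {"dx": 0.4,"dy": 0,"dz": -0.2,"wx": 0,"wy": 0,"wz": 0,"gripper": 0},
    {"dx": 1.3,"dy": 0,"dz": -0.7,"wx": 0,"wy": 0,"wz": 0,"gripper": 0},
    {"dx": 2.7,"dy": 0,"dz": -1.5,"wx": 0,"wy": 0,"wz": 0,"gripper": 0},
    {"dx": 4.5,"dy": 0,"dz": -2.5,"wx": 0,"wy": 0,"wz": 0,"gripper": 0},
    {"dx": 6.7,"dy": 0,"dz": -3.8,"wx": 0,"wy": 0,"wz": 0,"gripper": 0},
    {"dx": 9,"dy": 0,"dz": -5.1,"wx": 0,"wy": 0,"wz": 0,"gripper": 0},
    {"dx": 11.4,"dy": 0,"dz": -6.4,"wx": 0,"wy": 0,"wz": 0,"gripper": 0},
    {"dx": 13.8,"dy": 0,"dz": -7.8,"wx": 0,"wy": 0,"wz": 0,"gripper": 0},
    {"dx": 16,"dy": 0,"dz": -9,"wx": 0,"wy": 0,"wz": 0,"gripper": 0},
    {"dx": 18,"dy": 0,"dz": -10.2,"wx": 0,"wy": 0,"wz": 0,"gripper": 0},
    {"dx": 19.6,"dy": 0,"dz": -11.1,"wx": 0,"wy": 0,"wz": 0,"gripper": 0},
    {"dx": 20.8,"dy": 0,"dz": -11.8,"wx": 0,"wy": 0,"wz": 0,"gripper": 0},
    {"dx": 21.6,"dy": 0,"dz": -12.2,"wx": 0,"wy": 0,"wz": 0,"gripper": 0},
    {"dx": 21.6,"dy": 0,"dz": -12.2,"wx": 0,"wy": 0,"wz": 0,"gripper": 0},
    {"dx": 21.6,"dy": 0,"dz": -12.2,"wx": 0,"wy": 0,"wz": 0,"gripper": 0},
    {"dx": 21.6,"dy": 0,"dz": -12.2,"wx": 0,"wy": 0,"wz": 0,"gripper": 0},
    {"dx": 21.6,"dy": 0,"dz": -12.2,"wx": 0,"wy": 0,"wz": 0,"gripper": 0}
  ]
}}

```text
clock: 19.75
eef_pos: [0.6637, -0.0056, 0.2778]
orientation: [-0.59, -0.39, 0.39, 0.59]
force: [0.2, -0.8, -3.1]
opening: 0.0082
```

Run:
```python
from h import *
go(.664,-.0045,.21,66.8)
p,X,c=wlook('w8')
hsv=cv2.cvtColor(p,cv2.COLOR_BGR2HSV)
m=(hsv[...,0]>15)&(hsv[...,0]<36)&(hsv[...,1]>60)&(X[...,2]<.03)&(X[...,2]>.008)&(np.hypot(X[...,0]-.664,X[...,1]+.0045)<.06)
Q=X[m]; print(len(Q)); r=(Q[:,:2]-[.664,-.0045])
for a in range(0,360,30):
    t=np.radians(a); print(a,round(np.percentile(r@[np.cos(t),np.sin(t)],99)*1000,1),end='; ')
p,d,c=grab('scene'); X=cloud(d,c);cv2.imwrite('pics/s6.png',cv2.resize(p[160:360,200:460],None,fx=3,fy=3,interpolation=cv2.INTER_CUBIC))
```

```text
t 19.75 p [ 0.6637 -0.0056  0.2778] yaw 66.9 rel 67.4 j7 1.25 F [ 0.2 -0.8 -3.1] open 0.0082
 d(cm) [0.12 6.78 0.02] w [-0.001  0.003 -0.001] newrel 67.2 rows 2.0
683
0 -2.4; 30 18.0; 60 33.2; 90 40.6; 120 40.4; 150 39.9; 180 38.8; 210 37.8; 240 31.5; 270 17.9; 300 -0.5; 330 -19.0;
```

View pics/s6.png

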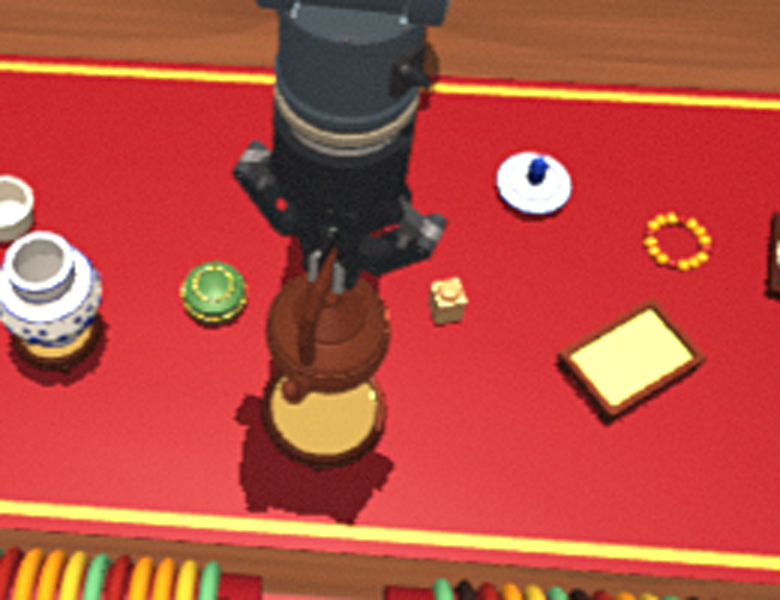

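View pics/w8.png

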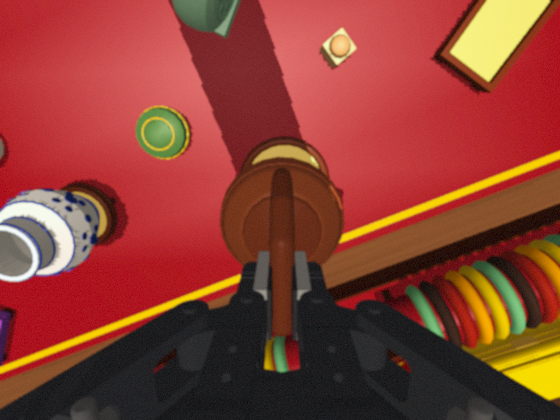

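The stand edges fit the estimated centre to 1 mm and the teapot hangs level above it. Lowering.

Emit:
{"op": "step_arm", "data": {
  "commands": [
    {"dx": 0.1,"dy": 0.8,"dz": 0,"wx": 0,"wy": 0,"wz": 0,"gripper": 0},
    {"dx": 0.1,"dy": 2.3,"dz": 0,"wx": 0,"wy": 0,"wz": 0,"gripper": 0},
    {"dx": 0.1,"dy": 4.2,"dz": 0,"wx": 0,"wy": 0,"wz": 0,"gripper": 0},
    {"dx": 0.1,"dy": 5.8,"dz": 0,"wx": 0,"wy": 0,"wz": 0,"gripper": 0},
    {"dx": 0.1,"dy": 6.9,"dz": 0,"wx": 0,"wy": 0,"wz": 0,"gripper": 0},
    {"dx": 0.1,"dy": 7.5,"dz": 0,"wx": 0,"wy": 0,"wz": 0,"gripper": 0},
    {"dx": 0.1,"dy": 7.9,"dz": 0,"wx": 0,"wy": 0,"wz": 0,"gripper": 0},
    {"dx": 0.1,"dy": 8.2,"dz": 0,"wx": 0,"wy": 0,"wz": 0,"gripper": 0},
    {"dx": 0.1,"dy": 8.4,"dz": 0,"wx": 0,"wy": 0,"wz": 0,"gripper": 0},
    {"dx": 0.1,"dy": 8.5,"dz": 0,"wx": 0,"wy": 0,"wz": 0,"gripper": 0},
    {"dx": 0.1,"dy": 8.5,"dz": 0,"wx": 0,"wy": 0,"wz": 0,"gripper": 0},
    {"dx": 0.1,"dy": 8.5,"dz": 0,"wx": 0,"wy": 0,"wz": 0,"gripper": 0}
  ]
}}

```text
clock: 20.85
eef_pos: [0.6655, -0.0038, 0.195]
orientation: [0.59, 0.391, -0.39, -0.589]
force: [-2.4, -0.4, 6.6]
opening: 0.0082
```

Emit:
{"op": "step_arm", "data": {
  "commands": [
    {"dx": 0,"dy": -0.1,"dz": 0,"wx": 0,"wy": 0,"wz": 0,"gripper": 15},
    {"dx": 0,"dy": -0.1,"dz": 0,"wx": 0,"wy": 0,"wz": 0,"gripper": 30},
    {"dx": 0,"dy": -0.1,"dz": 0,"wx": 0,"wy": 0,"wz": 0,"gripper": 50},
    {"dx": 0,"dy": -0.1,"dz": 0,"wx": 0,"wy": 0,"wz": 0,"gripper": 60},
    {"dx": 0,"dy": -0.1,"dz": 0,"wx": 0,"wy": 0,"wz": 0,"gripper": 60},
    {"dx": 0,"dy": -1,"dz": 0,"wx": 0,"wy": 0,"wz": 0,"gripper": 60},
    {"dx": 0,"dy": -3,"dz": 0,"wx": 0,"wy": 0,"wz": 0,"gripper": 60},
    {"dx": 0,"dy": -6,"dz": 0,"wx": 0,"wy": 0,"wz": 0,"gripper": 60},
    {"dx": 0,"dy": -9,"dz": 0,"wx": 0,"wy": 0,"wz": 0,"gripper": 60},
    {"dx": 0,"dy": -9,"dz": 0,"wx": 0,"wy": 0,"wz": 0,"gripper": 60},
    {"dx": 0,"dy": -9,"dz": 0,"wx": 0,"wy": 0,"wz": 0,"gripper": 60}
  ]
}}

```text
clock: 21.77
eef_pos: [0.6658, -0.0038, 0.2858]
orientation: [0.59, 0.392, -0.389, -0.589]
force: [-0.1, 0.0, -0.6]
opening: 0.0514
```

Run:
```python
from h import *
p,X,c=wlook('w9'); sl(X,'handle',(.664,-.004),.07,.132,.152); sl(X,'flask top',(.481,.013),.05,.108,.125)
p,d,c=grab('scene'); X=cloud(d,c);cv2.imwrite('pics/s7.png',cv2.resize(p[160:360,200:460],None,fx=3,fy=3,interpolation=cv2.INTER_CUBIC))
sl(X,'handle sc',(.664,-.004),.07,.132,.152)
go(.481,.013,.29,33)
```

```text
handle 1205 mean [660.3  -0.8 140.2] rect [663.5  -2. ] [11. 63.] 66.7 pca -23.1
flask top 0
handle sc 148 mean [670.   -3.  140.4] rect [666.5  -2.2] [11. 62.] 66.2 pca -24.0
t 21.87 p [ 0.6644 -0.0035  0.2825] yaw 67.0 rel 67.3 j7 1.25 F [ 0.8  0.3 -0.7] open 0.0513
 d(cm) [-5.63 -0.73 17.53] w [-0.001  0.594 -0.   ] newrel 31.5 rows 5.0
```

View pics/s7.png

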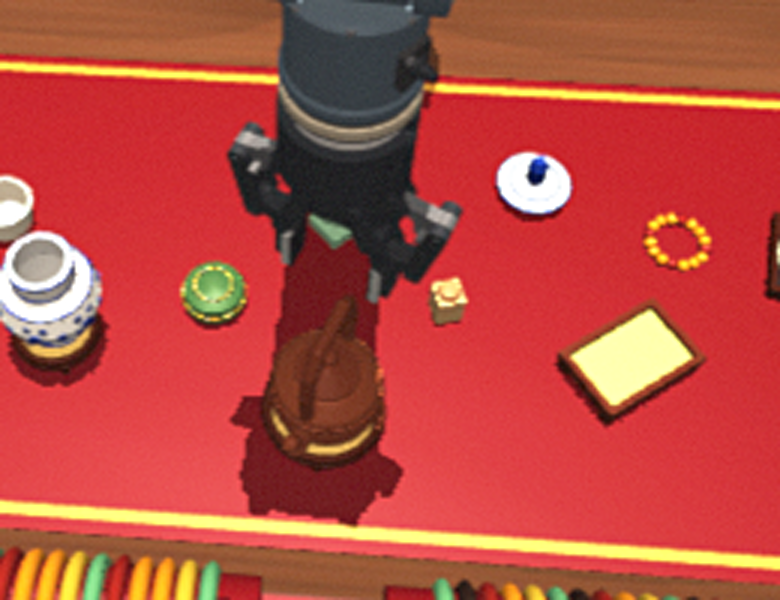

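View pics/w9.png

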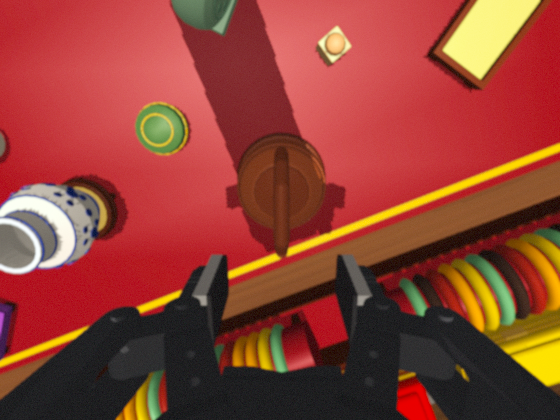

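The teapot is seated: handle top at the expected height and centred. Flask next, with a look on the way.

Run:
```python
from h import *
go(.515,-.04,.285,33)
```

```text
t 21.87 p [ 0.6644 -0.0035  0.2825] yaw 67.0 rel 67.3 j7 1.25 F [ 0.8  0.3 -0.7] open 0.0513
 d(cm) [-9.19 -0.24 12.33] w [-0.001  0.594 -0.   ] newrel 37.4 rows 5.0
```

Emit:
{"op": "step_arm", "data": {
  "commands": [
    {"dx": -1.5,"dy": 0,"dz": 2,"wx": 0,"wy": 0.1,"wz": 0,"gripper": 80},
    {"dx": -3.5,"dy": 0,"dz": 4.7,"wx": 0,"wy": 0.22,"wz": 0,"gripper": 90},
    {"dx": -5.5,"dy": 0,"dz": 7.4,"wx": 0,"wy": 0.34,"wz": 0,"gripper": 90},
    {"dx": -7.5,"dy": 0,"dz": 10,"wx": 0,"wy": 0.46,"wz": 0,"gripper": 90},
    {"dx": -9,"dy": 0,"dz": 12,"wx": 0,"wy": 0.57,"wz": 0,"gripper": 90},
    {"dx": -9.2,"dy": 0,"dz": 12.3,"wx": 0,"wy": 0.594,"wz": 0,"gripper": 90},
    {"dx": -9.2,"dy": 0,"dz": 12.3,"wx": 0,"wy": 0.594,"wz": 0,"gripper": 90},
    {"dx": -9.2,"dy": 0,"dz": 12.3,"wx": 0,"wy": 0.594,"wz": 0,"gripper": 90}
  ]
}}

```text
clock: 22.53
eef_pos: [0.5161, -0.0398, 0.2825]
orientation: [-0.678, -0.202, 0.202, 0.678]
force: [-0.6, 0.0, -0.7]
opening: 0.0772
```

Run:
```python
from h import *
p,X,c=wlook('w10'); q=(.481,.013)
sl(X,'top',q,.05,.108,.125); sl(X,'disc',q,.05,.03,.09); sl(X,'disc upper',q,.05,.075,.096); sl(X,'foot',q,.05,.009,.018)
sl(X,'lid fl',(.444,.167),.05,.010,.022); sl(X,'knob',(.444,.167),.04,.030,.055)
go(.481,.013,.22,33)
```

```text
top 1403 mean [480.4  13.3 114.7] rect [480.5  13.1] [28. 42.] 76.4 pca -47.0
disc 2102 mean [478.   16.6  80.9] rect [480.3  13.5] [36. 82.] 42.2 pca -47.3
disc upper 1947 mean [478.6  16.   84.6] rect [480.7  12.9] [36. 72.] 42.5 pca -47.3
foot 0
lid fl 0
knob 0
t 22.58 p [ 0.5165 -0.0396  0.2825] yaw 33.1 rel 37.5 j7 0.71 F [-1.  -0.   0.6] open 0.0767
 d(cm) [-0.1   6.25  6.35] w [0.    0.002 0.   ] newrel 31.5 rows 3.0
```

View pics/w10.png

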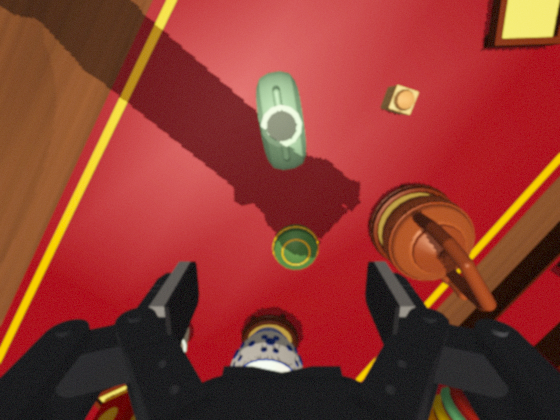

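The flask is at (281,122) in the wrist picture: centre (0.4806, 0.0131), x axis at 42.5°.

Run:
```python
from h import *
go(.4806,.0131,.22,42.5)
```

```text
t 22.58 p [ 0.5165 -0.0396  0.2825] yaw 33.1 rel 37.5 j7 0.71 F [-1.  -0.   0.6] open 0.0767
 d(cm) [-0.13  6.25  6.38] w [ 0.    -0.163  0.   ] newrel 40.9 rows 3.0
```

Emit:
{"op": "step_arm", "data": {
  "commands": [
    {"dx": 0,"dy": 2,"dz": 2.1,"wx": 0,"wy": -0.08,"wz": 0,"gripper": 90},
    {"dx": -0.1,"dy": 4.2,"dz": 4.3,"wx": 0,"wy": -0.163,"wz": 0,"gripper": 90},
    {"dx": -0.1,"dy": 6.2,"dz": 6.4,"wx": 0,"wy": -0.163,"wz": 0,"gripper": 90},
    {"dx": -0.1,"dy": 6.2,"dz": 6.4,"wx": 0,"wy": -0.163,"wz": 0,"gripper": 80},
    {"dx": -0.1,"dy": 6.2,"dz": 6.4,"wx": 0,"wy": -0.163,"wz": 0,"gripper": 80},
    {"dx": -0.1,"dy": 6.2,"dz": 6.4,"wx": 0,"wy": -0.163,"wz": 0,"gripper": 80}
  ],
  "grip_force": 50
}}

```text
clock: 23.08
eef_pos: [0.4814, 0.0127, 0.221]
orientation: [0.66, 0.256, -0.255, -0.659]
force: [0.5, 0.1, 0.1]
opening: 0.0684
```

Run:
```python
from h import *
go(.4806,.0131,.124,42.5)
```

```text
t 23.08 p [0.4814 0.0127 0.221 ] yaw 42.4 rel 40.9 j7 0.77 F [0.5 0.1 0.1] open 0.0684
 d(cm) [-0.04  9.7   0.09] w [ 0.001 -0.002  0.   ] newrel 40.9 rows 3.0
```

Emit:
{"op": "step_arm", "data": {
  "commands": [
    {"dx": 0,"dy": 2.5,"dz": 0.1,"wx": 0,"wy": 0,"wz": 0,"gripper": 80},
    {"dx": 0,"dy": 5.5,"dz": 0.1,"wx": 0,"wy": 0,"wz": 0,"gripper": 80},
    {"dx": 0,"dy": 8,"dz": 0.1,"wx": 0,"wy": 0,"wz": 0,"gripper": 75},
    {"dx": 0,"dy": 9.3,"dz": 0.1,"wx": 0,"wy": 0,"wz": 0,"gripper": 70},
    {"dx": 0,"dy": 9.6,"dz": 0.1,"wx": 0,"wy": 0,"wz": 0,"gripper": 65},
    {"dx": 0,"dy": 9.6,"dz": 0.1,"wx": 0,"wy": 0,"wz": 0,"gripper": 55},
    {"dx": 0,"dy": 9.6,"dz": 0.1,"wx": 0,"wy": 0,"wz": 0,"gripper": 45},
    {"dx": 0,"dy": 9.6,"dz": 0.1,"wx": 0,"wy": 0,"wz": 0,"gripper": 35},
    {"dx": 0,"dy": 9.6,"dz": 0.1,"wx": 0,"wy": 0,"wz": 0,"gripper": 20},
    {"dx": 0,"dy": 9.6,"dz": 0.1,"wx": 0,"wy": 0,"wz": 0,"gripper": 20},
    {"dx": 0,"dy": 9.6,"dz": 0.1,"wx": 0,"wy": 0,"wz": 0,"gripper": 20},
    {"dx": 0,"dy": 9.6,"dz": 0.1,"wx": 0,"wy": 0,"wz": 0,"gripper": 20}
  ]
}}

```text
clock: 24.08
eef_pos: [0.4804, 0.0132, 0.1262]
orientation: [0.66, 0.256, -0.254, -0.659]
force: [-0.2, -2.3, 7.1]
opening: 0.0335
```

Run:
```python
from h import *
go(.6065,.231,.28,34.9)
p,X,c=wlook('w11')
```

```text
t 24.08 p [0.4804 0.0132 0.1262] yaw 42.3 rel 40.7 j7 0.86 F [-0.2 -2.3  7.1] open 0.0335
 d(cm) [ 24.03 -15.34   7.59] w [0.002 0.129 0.003] newrel 14.0 rows 8.0
```

View pics/w11.png

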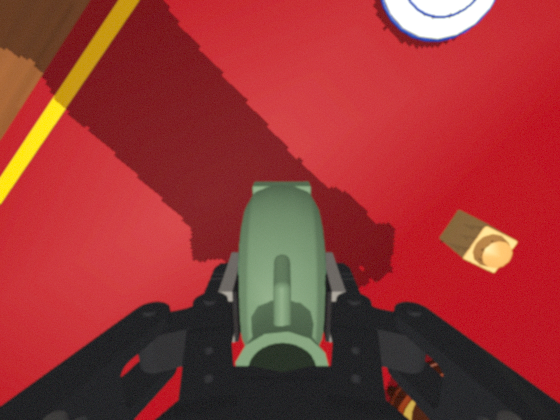

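The flask is gripped squarely on its flat faces. Lifting.

Emit:
{"op": "step_arm", "data": {
  "commands": [
    {"dx": 0,"dy": -0.3,"dz": 0,"wx": 0,"wy": 0,"wz": 0,"gripper": 20},
    {"dx": 0,"dy": -0.8,"dz": 0,"wx": 0,"wy": 0,"wz": 0,"gripper": 20},
    {"dx": 0,"dy": -1.5,"dz": 0,"wx": 0,"wy": 0,"wz": 0,"gripper": 20},
    {"dx": 0,"dy": -3,"dz": 0,"wx": 0,"wy": 0,"wz": 0,"gripper": 20},
    {"dx": 0,"dy": -5,"dz": 0,"wx": 0,"wy": 0,"wz": 0,"gripper": 20},
    {"dx": 0,"dy": -7,"dz": 0,"wx": 0,"wy": 0,"wz": 0,"gripper": 20},
    {"dx": 0,"dy": -9,"dz": 0,"wx": 0,"wy": 0,"wz": 0,"gripper": 20},
    {"dx": 0,"dy": -10,"dz": 0,"wx": 0,"wy": 0,"wz": 0,"gripper": 20},
    {"dx": 0,"dy": -10,"dz": 0,"wx": 0,"wy": 0,"wz": 0,"gripper": 20},
    {"dx": 0,"dy": -10,"dz": 0,"wx": 0,"wy": 0,"wz": 0,"gripper": 20}
  ]
}}

```text
clock: 24.97
eef_pos: [0.4789, 0.0138, 0.2248]
orientation: [-0.659, -0.256, 0.255, 0.66]
force: [-0.1, -1.1, -5.3]
opening: 0.0333
```

Run:
```python
from h import *
go(.6065,.2315,.225,34.9)
```

```text
t 24.97 p [0.4789 0.0138 0.2248] yaw 42.4 rel 40.7 j7 0.76 F [-0.1 -1.1 -5.3] open 0.0333
 d(cm) [ 2.41e+01 -1.00e-02  7.49e+00] w [-0.001  0.13   0.   ] newrel 14.0 rows 7.0
```

Emit:
{"op": "step_arm", "data": {
  "commands": [
    {"dx": 0.5,"dy": 0,"dz": 0.2,"wx": 0,"wy": 0,"wz": 0,"gripper": 20},
    {"dx": 1.6,"dy": 0,"dz": 0.5,"wx": 0,"wy": 0.01,"wz": 0,"gripper": 20},
    {"dx": 3.3,"dy": 0,"dz": 1,"wx": 0,"wy": 0.02,"wz": 0,"gripper": 20},
    {"dx": 5.5,"dy": 0,"dz": 1.7,"wx": 0,"wy": 0.03,"wz": 0,"gripper": 20},
    {"dx": 8,"dy": 0,"dz": 2.5,"wx": 0,"wy": 0.04,"wz": 0,"gripper": 20},
    {"dx": 10.7,"dy": 0,"dz": 3.3,"wx": 0,"wy": 0.06,"wz": 0,"gripper": 20},
    {"dx": 13.5,"dy": 0,"dz": 4.2,"wx": 0,"wy": 0.08,"wz": 0,"gripper": 20},
    {"dx": 16.3,"dy": 0,"dz": 5.1,"wx": 0,"wy": 0.09,"wz": 0,"gripper": 20},
    {"dx": 18.9,"dy": 0,"dz": 5.9,"wx": 0,"wy": 0.1,"wz": 0,"gripper": 20},
    {"dx": 21.1,"dy": 0,"dz": 6.6,"wx": 0,"wy": 0.11,"wz": 0,"gripper": 20},
    {"dx": 22.8,"dy": 0,"dz": 7.1,"wx": 0,"wy": 0.12,"wz": 0,"gripper": 20},
    {"dx": 23.8,"dy": 0,"dz": 7.4,"wx": 0,"wy": 0.13,"wz": 0,"gripper": 20},
    {"dx": 24.1,"dy": 0,"dz": 7.5,"wx": 0,"wy": 0.13,"wz": 0,"gripper": 20},
    {"dx": 24.1,"dy": 0,"dz": 7.5,"wx": 0,"wy": 0.13,"wz": 0,"gripper": 20},
    {"dx": 24.1,"dy": 0,"dz": 7.5,"wx": 0,"wy": 0.13,"wz": 0,"gripper": 20},
    {"dx": 24.1,"dy": 0,"dz": 7.5,"wx": 0,"wy": 0.13,"wz": 0,"gripper": 20}
  ]
}}

```text
clock: 26.3
eef_pos: [0.6064, 0.2295, 0.2245]
orientation: [0.675, 0.211, -0.212, -0.675]
force: [0.4, -0.3, -4.0]
opening: 0.0335
```

Run:
```python
from h import *
go(.6065,.2315,.142,34.9)
p,X,c=wlook('w12')
hsv=cv2.cvtColor(p,cv2.COLOR_BGR2HSV)
m=(hsv[...,0]>15)&(hsv[...,0]<36)&(hsv[...,1]>60)&(X[...,2]<.03)&(X[...,2]>.008)&(np.hypot(X[...,0]-.6065,X[...,1]-.2315)<.06)
Q=X[m]; print(len(Q)); r=(Q[:,:2]-[.6065,.2315])
for a in (34.9,124.9):
    t=np.radians(a); print(a,np.percentile(r@[np.cos(t),np.sin(t)],[1,99])*1000)
p,d,c=grab('scene'); cv2.imwrite('pics/s8.png',cv2.resize(p[150:330,290:530],None,fx=3,fy=3,interpolation=cv2.INTER_CUBIC))
```

```text
t 26.3 p [0.6064 0.2295 0.2245] yaw 34.8 rel 14.0 j7 0.36 F [ 0.4 -0.3 -4. ] open 0.0335
 d(cm) [0.13 8.25 0.16] w [ 0.    -0.002 -0.002] newrel 14.0 rows 2.0
2013
34.9 [-23.70123746  26.03729415]
124.9 [ 2.7210546  41.65356963]
```

View pics/s8.png

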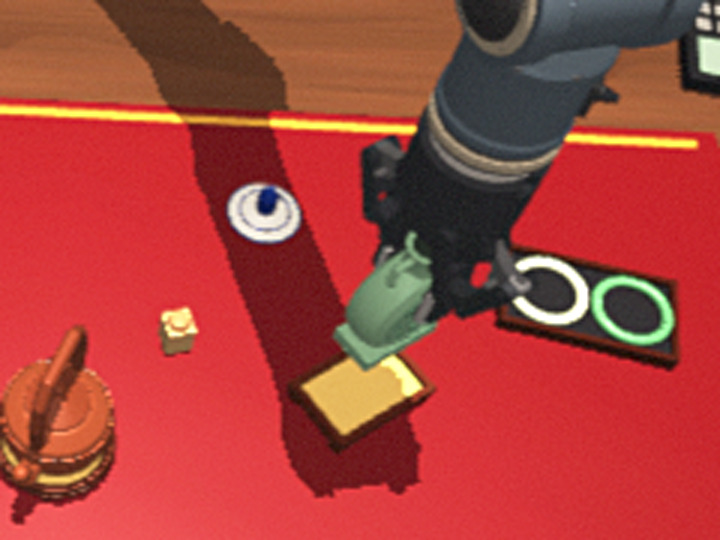

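View pics/w12.png

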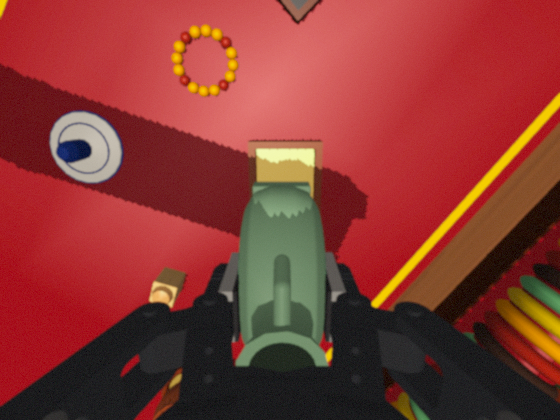

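Aligned over the oblong stand (about 1 to 2 mm to correct). Lowering.

Emit:
{"op": "step_arm", "data": {
  "commands": [
    {"dx": 0.2,"dy": 0.8,"dz": 0.2,"wx": 0,"wy": 0,"wz": 0,"gripper": 20},
    {"dx": 0.2,"dy": 2.3,"dz": 0.2,"wx": 0,"wy": 0,"wz": 0,"gripper": 20},
    {"dx": 0.2,"dy": 4.2,"dz": 0.2,"wx": 0,"wy": 0,"wz": 0,"gripper": 20},
    {"dx": 0.2,"dy": 5.8,"dz": 0.2,"wx": 0,"wy": 0,"wz": 0,"gripper": 20},
    {"dx": 0.2,"dy": 6.9,"dz": 0.2,"wx": 0,"wy": 0,"wz": 0,"gripper": 20},
    {"dx": 0.2,"dy": 7.5,"dz": 0.2,"wx": 0,"wy": 0,"wz": 0,"gripper": 20},
    {"dx": 0.2,"dy": 7.9,"dz": 0.2,"wx": 0,"wy": 0,"wz": 0,"gripper": 20},
    {"dx": 0.2,"dy": 8.2,"dz": 0.2,"wx": 0,"wy": 0,"wz": 0,"gripper": 20},
    {"dx": 0.2,"dy": 8.4,"dz": 0.2,"wx": 0,"wy": 0,"wz": 0,"gripper": 20},
    {"dx": 0.2,"dy": 8.5,"dz": 0.2,"wx": 0,"wy": 0,"wz": 0,"gripper": 20},
    {"dx": 0.2,"dy": 8.5,"dz": 0.2,"wx": 0,"wy": 0,"wz": 0,"gripper": 20},
    {"dx": 0.2,"dy": 8.5,"dz": 0.2,"wx": 0,"wy": 0,"wz": 0,"gripper": 20}
  ]
}}

```text
clock: 27.4
eef_pos: [0.6077, 0.2341, 0.1423]
orientation: [-0.674, -0.212, 0.212, 0.675]
force: [-3.1, -1.1, 4.4]
opening: 0.0335
```

Emit:
{"op": "step_arm", "data": {
  "commands": [
    {"dx": 0,"dy": -0.1,"dz": 0,"wx": 0,"wy": 0,"wz": 0,"gripper": 45},
    {"dx": 0,"dy": -0.1,"dz": 0,"wx": 0,"wy": 0,"wz": 0,"gripper": 55},
    {"dx": 0,"dy": -0.1,"dz": 0,"wx": 0,"wy": 0,"wz": 0,"gripper": 65},
    {"dx": 0,"dy": -0.1,"dz": 0,"wx": 0,"wy": 0,"wz": 0,"gripper": 75},
    {"dx": 0,"dy": -0.1,"dz": 0,"wx": 0,"wy": 0,"wz": 0,"gripper": 75},
    {"dx": 0,"dy": -0.1,"dz": 0,"wx": 0,"wy": 0,"wz": 0,"gripper": 75},
    {"dx": 0,"dy": -1,"dz": 0,"wx": 0,"wy": 0,"wz": 0,"gripper": 75},
    {"dx": 0,"dy": -3,"dz": 0,"wx": 0,"wy": 0,"wz": 0,"gripper": 75},
    {"dx": 0,"dy": -6,"dz": 0,"wx": 0,"wy": 0,"wz": 0,"gripper": 75},
    {"dx": 0,"dy": -9,"dz": 0,"wx": 0,"wy": 0,"wz": 0,"gripper": 75},
    {"dx": 0,"dy": -11,"dz": 0,"wx": 0,"wy": 0,"wz": 0,"gripper": 60},
    {"dx": 0,"dy": -11,"dz": 0,"wx": 0,"wy": 0,"wz": 0,"gripper": 50},
    {"dx": 0,"dy": -11,"dz": 0,"wx": 0,"wy": 0,"wz": 0,"gripper": 50}
  ]
}}

```text
clock: 28.48
eef_pos: [0.6079, 0.2342, 0.2518]
orientation: [-0.674, -0.213, 0.211, 0.675]
force: [-0.2, -0.4, 0.2]
opening: 0.0428
```

Run:
```python
from h import *
p,X,c=wlook('w13'); q=(.607,.233)
sl(X,'top',q,.05,.124,.141); sl(X,'disc upper',q,.06,.085,.112)
sl(X,'lid fl',(.444,.168),.05,.010,.022); sl(X,'knob',(.444,.168),.04,.030,.055)
p,d,c=grab('scene'); cv2.imwrite('pics/s9.png',cv2.resize(p[150:330,290:530],None,fx=3,fy=3,interpolation=cv2.INTER_CUBIC))
go(.480,.112,.20,34.9)
```

```text
top 1603 mean [607.  234.8 130.8] rect [607.3 234.2] [37. 29.] 87.8 pca -55.5
disc upper 2461 mean [597.8 248.1  99.7] rect [606.7 235.4] [36. 75.] 35.0 pca -54.8
lid fl 2966 mean [446.3 172.   15.1] rect [444.  168.4] [61. 62.] 45.9 pca -39.4
knob 416 mean [446.2 170.9  39.8] rect [445.1 169.7] [15. 17.] 53.3 pca -42.7
t 28.58 p [0.6067 0.234  0.2491] yaw 34.9 rel 13.8 j7 0.35 F [-1.2  0.2  0.1] open 0.0424
 d(cm) [-17.36   4.94  -2.76] w [-0.001  0.    -0.002] newrel 21.8 rows 5.0
```

View pics/s9.png

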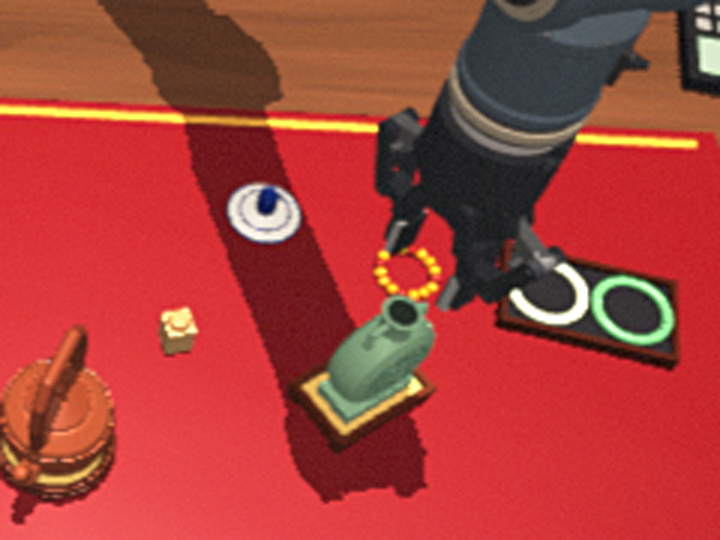

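The flask is seated square in its stand (yaw 35.0° against the stand's 34.9°). Now the lid: a close look before gripping.

Emit:
{"op": "step_arm", "data": {
  "commands": [
    {"dx": -1.5,"dy": 0,"dz": -0.2,"wx": 0,"wy": 0,"wz": 0,"gripper": 50},
    {"dx": -4.5,"dy": 0.3,"dz": -0.7,"wx": 0,"wy": 0,"wz": 0,"gripper": 50},
    {"dx": -8,"dy": 1.5,"dz": -1.3,"wx": 0,"wy": 0,"wz": 0,"gripper": 50},
    {"dx": -11.5,"dy": 3,"dz": -1.8,"wx": 0,"wy": 0,"wz": 0,"gripper": 50},
    {"dx": -15,"dy": 4.5,"dz": -2.4,"wx": 0,"wy": 0,"wz": 0,"gripper": 50},
    {"dx": -17.3,"dy": 5,"dz": -2.8,"wx": 0,"wy": 0,"wz": 0,"gripper": 50},
    {"dx": -17.3,"dy": 5,"dz": -2.8,"wx": 0,"wy": 0,"wz": 0,"gripper": 50},
    {"dx": -17.3,"dy": 5,"dz": -2.8,"wx": 0,"wy": 0,"wz": 0,"gripper": 50},
    {"dx": -17.3,"dy": 5,"dz": -2.8,"wx": 0,"wy": 0,"wz": 0,"gripper": 50}
  ]
}}

```text
clock: 29.33
eef_pos: [0.482, 0.1128, 0.1996]
orientation: [-0.674, -0.212, 0.212, 0.675]
force: [0.5, 0.1, 0.7]
opening: 0.0426
```

Run:
```python
from h import *
p,X,c=wlook('w14')
sl(X,'lid fl',(.444,.168),.04,.010,.022); sl(X,'knob',(.444,.168),.04,.025,.055);sl(X,'knobtop',(.444,.168),.04,.042,.055)
go(.4442,.1685,.15,34.9)
```

```text
lid fl 4846 mean [443.2 169.2  15.1] rect [444.  168.2] [62. 61.] 34.6 pca 29.6
knob 526 mean [443.7 168.5  41.5] rect [443.8 168.3] [17. 17.] 23.7 pca -132.2
knobtop 256 mean [443.9 168.3  43.7] rect [443.9 168.1] [12. 12.] 54.4 pca 14.0
t 29.38 p [0.4823 0.1131 0.1998] yaw 35.0 rel 21.8 j7 0.46 F [-0.2  0.7  0.3] open 0.0429
 d(cm) [0.05 4.98 6.72] w [0.    0.001 0.001] newrel 14.1 rows 3.0
```

View pics/w14.png

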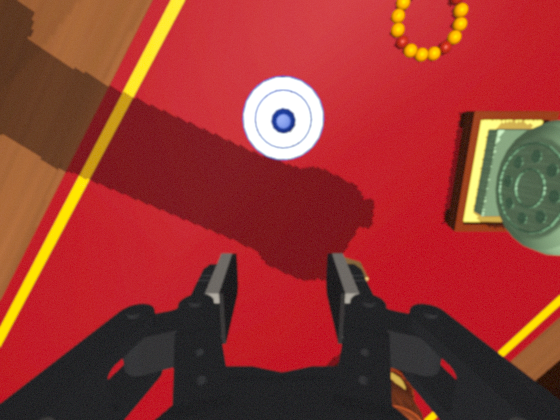

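The lid is at (283,119) with its knob concentric: centre (0.4439, 0.1682).

Emit:
{"op": "step_arm", "data": {
  "commands": [
    {"dx": 0,"dy": 0.5,"dz": 2,"wx": 0,"wy": 0,"wz": 0,"gripper": 50},
    {"dx": 0,"dy": 2,"dz": 4.5,"wx": 0,"wy": 0,"wz": 0,"gripper": 50},
    {"dx": 0,"dy": 4,"dz": 6.7,"wx": 0,"wy": 0,"wz": 0,"gripper": 50},
    {"dx": 0,"dy": 5,"dz": 6.7,"wx": 0,"wy": 0,"wz": 0,"gripper": 50},
    {"dx": 0,"dy": 5,"dz": 6.7,"wx": 0,"wy": 0,"wz": 0,"gripper": 45},
    {"dx": 0,"dy": 5,"dz": 6.7,"wx": 0,"wy": 0,"wz": 0,"gripper": 45},
    {"dx": 0,"dy": 5,"dz": 6.7,"wx": 0,"wy": 0,"wz": 0,"gripper": 45}
  ],
  "grip_force": 50
}}

```text
clock: 29.97
eef_pos: [0.4445, 0.1669, 0.1505]
orientation: [0.675, 0.212, -0.211, -0.675]
force: [-0.2, -0.3, -0.1]
opening: 0.0381
```

Run:
```python
from h import *
go(.4439,.1682,.095,34.9)
```

```text
t 29.97 p [0.4445 0.1669 0.1505] yaw 34.8 rel 14.3 j7 0.36 F [-0.2 -0.3 -0.1] open 0.0381
 d(cm) [0.01 5.55 0.15] w [ 0.001 -0.001  0.002] newrel 14.1 rows 2.0
```

Emit:
{"op": "step_arm", "data": {
  "commands": [
    {"dx": 0,"dy": 1.5,"dz": 0.1,"wx": 0,"wy": 0,"wz": 0,"gripper": 45},
    {"dx": 0,"dy": 3,"dz": 0.1,"wx": 0,"wy": 0,"wz": 0,"gripper": 45},
    {"dx": 0,"dy": 4.4,"dz": 0.1,"wx": 0,"wy": 0,"wz": 0,"gripper": 40},
    {"dx": 0,"dy": 5.2,"dz": 0.1,"wx": 0,"wy": 0,"wz": 0,"gripper": 40},
    {"dx": 0,"dy": 5.5,"dz": 0.1,"wx": 0,"wy": 0,"wz": 0,"gripper": 35},
    {"dx": 0,"dy": 5.5,"dz": 0.1,"wx": 0,"wy": 0,"wz": 0,"gripper": 30},
    {"dx": 0,"dy": 5.5,"dz": 0.1,"wx": 0,"wy": 0,"wz": 0,"gripper": 22},
    {"dx": 0,"dy": 5.5,"dz": 0.1,"wx": 0,"wy": 0,"wz": 0,"gripper": 10},
    {"dx": 0,"dy": 5.5,"dz": 0.1,"wx": 0,"wy": 0,"wz": 0,"gripper": 0},
    {"dx": 0,"dy": 5.5,"dz": 0.1,"wx": 0,"wy": 0,"wz": 0,"gripper": 0},
    {"dx": 0,"dy": 5.5,"dz": 0.1,"wx": 0,"wy": 0,"wz": 0,"gripper": 0}
  ]
}}

```text
clock: 30.88
eef_pos: [0.4433, 0.1681, 0.0956]
orientation: [-0.674, -0.213, 0.211, 0.675]
force: [-0.1, -1.2, 4.3]
opening: 0.0155
```

Run:
```python
from h import *
p,X,c=wlook('w15')
go(.4439,.1682,.095,34.9)
```

```text
t 30.93 p [0.4433 0.1681 0.0956] yaw 34.9 rel 14.1 j7 0.41 F [ 0.4 -0.8  5.4] open 0.0153
 d(cm) [ 0.06  0.06 -0.03] w [ 0.    -0.     0.002] newrel 14.1 rows 1.0
```

View pics/w15.png

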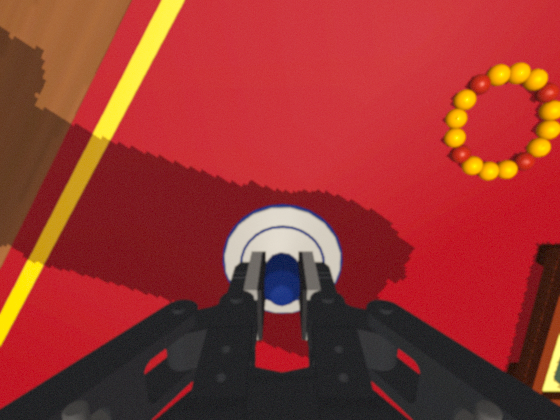

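The knob is gripped at (283,278). Lifting the lid.

Emit:
{"op": "step_arm", "data": {
  "commands": [
    {"dx": 0,"dy": -0.4,"dz": 0,"wx": 0,"wy": 0,"wz": 0,"gripper": 0},
    {"dx": 0,"dy": -1.2,"dz": 0,"wx": 0,"wy": 0,"wz": 0,"gripper": 0},
    {"dx": 0,"dy": -2.5,"dz": 0,"wx": 0,"wy": 0,"wz": 0,"gripper": 0},
    {"dx": 0,"dy": -4.5,"dz": 0,"wx": 0,"wy": 0,"wz": 0,"gripper": 0},
    {"dx": 0,"dy": -7,"dz": 0,"wx": 0,"wy": 0,"wz": 0,"gripper": 0},
    {"dx": 0,"dy": -9.5,"dz": 0,"wx": 0,"wy": 0,"wz": 0,"gripper": 0},
    {"dx": 0,"dy": -12,"dz": 0,"wx": 0,"wy": 0,"wz": 0,"gripper": 0},
    {"dx": 0,"dy": -14,"dz": 0,"wx": 0,"wy": 0,"wz": 0,"gripper": 0},
    {"dx": 0,"dy": -15,"dz": 0,"wx": 0,"wy": 0,"wz": 0,"gripper": 0},
    {"dx": 0,"dy": -15,"dz": 0,"wx": 0,"wy": 0,"wz": 0,"gripper": 0},
    {"dx": 0,"dy": -15,"dz": 0,"wx": 0,"wy": 0,"wz": 0,"gripper": 0}
  ]
}}

```text
clock: 31.85
eef_pos: [0.4421, 0.168, 0.2447]
orientation: [-0.674, -0.212, 0.212, 0.675]
force: [-0.2, -0.5, -1.3]
opening: 0.0154
```

Run:
```python
from h import *
p,X,c=wlook('w16')
go(.6115,-.216,.245,34.9)
```

```text
t 31.9 p [0.4417 0.1678 0.2439] yaw 34.9 rel 14.1 j7 0.27 F [-0.5 -0.1 -0.7] open 0.0151
 d(cm) [ -8.04  -0.12 -41.19] w [-0.001  0.    -0.002] newrel 54.4 rows 11.0
```

View pics/w16.png

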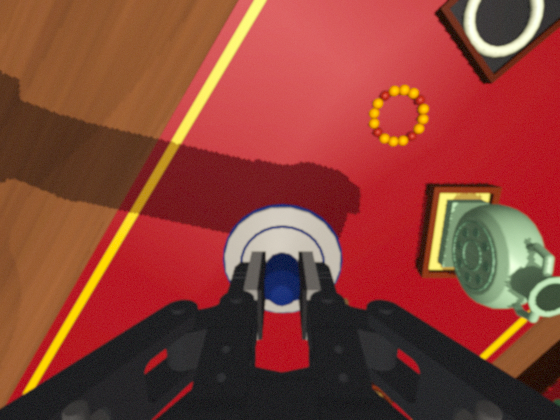

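Emit:
{"op": "step_arm", "data": {
  "commands": [
    {"dx": -0.1,"dy": -0.3,"dz": -0.6,"wx": 0,"wy": 0,"wz": 0,"gripper": 0},
    {"dx": -0.4,"dy": -0.8,"dz": -2,"wx": 0,"wy": 0,"wz": 0,"gripper": 0},
    {"dx": -0.9,"dy": -1.2,"dz": -4.5,"wx": 0,"wy": 0,"wz": 0,"gripper": 0},
    {"dx": -1.5,"dy": -1.5,"dz": -7.5,"wx": 0,"wy": 0,"wz": 0,"gripper": 0},
    {"dx": -2.1,"dy": -1.5,"dz": -11,"wx": 0,"wy": 0,"wz": 0,"gripper": 0},
    {"dx": -2.8,"dy": -1.5,"dz": -14.5,"wx": 0,"wy": 0,"wz": 0,"gripper": 0},
    {"dx": -3.5,"dy": -1.5,"dz": -18,"wx": 0,"wy": 0,"wz": 0,"gripper": 0},
    {"dx": -4.2,"dy": -1.5,"dz": -21.5,"wx": 0,"wy": 0,"wz": 0,"gripper": 0},
    {"dx": -4.9,"dy": -1.5,"dz": -25,"wx": 0,"wy": 0,"wz": 0,"gripper": 0},
    {"dx": -5.6,"dy": -1.5,"dz": -28.5,"wx": 0,"wy": 0,"wz": 0,"gripper": 0},
    {"dx": -6.3,"dy": -1.5,"dz": -32,"wx": 0,"wy": 0,"wz": 0,"gripper": 0},
    {"dx": -6.9,"dy": -1.5,"dz": -35.2,"wx": 0,"wy": 0,"wz": 0,"gripper": 0},
    {"dx": -7.4,"dy": -1.5,"dz": -38,"wx": 0,"wy": 0,"wz": 0,"gripper": 0},
    {"dx": -7.8,"dy": -1.5,"dz": -40,"wx": 0,"wy": 0,"wz": 0,"gripper": 0},
    {"dx": -8,"dy": -1.5,"dz": -41.2,"wx": 0,"wy": 0,"wz": 0,"gripper": 0},
    {"dx": -8,"dy": -1.5,"dz": -41.2,"wx": 0,"wy": 0,"wz": 0,"gripper": 0},
    {"dx": -8,"dy": -1.5,"dz": -41.2,"wx": 0,"wy": 0,"wz": 0,"gripper": 0},
    {"dx": -8,"dy": -1.5,"dz": -41.2,"wx": 0,"wy": 0,"wz": 0,"gripper": 0},
    {"dx": -8,"dy": -1.5,"dz": -41.2,"wx": 0,"wy": 0,"wz": 0,"gripper": 0}
  ]
}}

```text
clock: 33.48
eef_pos: [0.6125, -0.2137, 0.2595]
orientation: [-0.674, -0.213, 0.213, 0.675]
force: [-0.7, 0.5, -0.7]
opening: 0.0153
```

Run:
```python
from h import *
go(.6115,-.216,.206,34.9)
p,X,c=wlook('w17')
p,d,c=grab('scene'); X=cloud(d,c); cv2.imwrite('pics/s10.png',cv2.resize(p[150:330,120:360],None,fx=3,fy=3,interpolation=cv2.INTER_CUBIC))
sl(X,'lid flange sc',(.612,-.216),.05,.17,.19)
p,d,c=grab('top'); X=cloud(d,c); sl(X,'jar rim top',(.612,-.218),.05,.108,.125)
```

```text
t 33.48 p [ 0.6125 -0.2137  0.2595] yaw 35.0 rel 54.3 j7 1.13 F [-0.7  0.5 -0.7] open 0.0153
 d(cm) [-0.22  5.35 -0.14] w [-0.002  0.002  0.   ] newrel 54.4 rows 2.0
lid flange sc 392 mean [ 625.  -212.   179.4] rect [ 621.1 -213.2] [61. 51.] 88.7 pca 93.2
jar rim top 27 mean [ 591.4 -225.8  115.4] rect [ 591.7 -225. ] [12. 36.] 22.8 pca 115.6
```

View pics/s10.png

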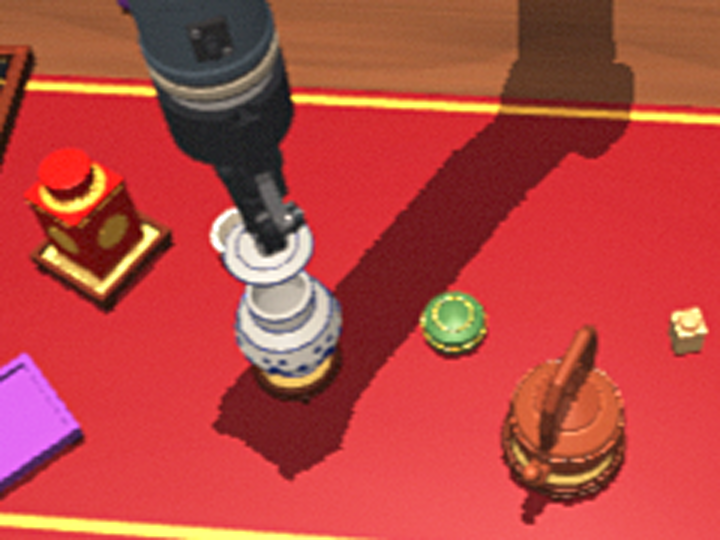

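View pics/w17.png

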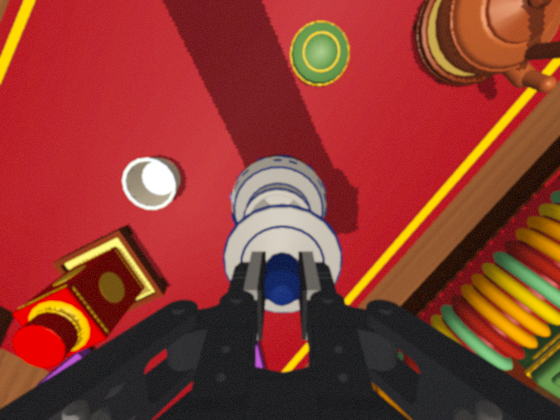

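The wrist view shows the jar's centre about 3 px left of the lid, matching the computed -2 mm correction. Lowering with it applied.

Emit:
{"op": "step_arm", "data": {
  "commands": [
    {"dx": -0.1,"dy": 0.5,"dz": -0.1,"wx": 0,"wy": 0,"wz": 0,"gripper": 0},
    {"dx": -0.2,"dy": 1.5,"dz": -0.1,"wx": 0,"wy": 0,"wz": 0,"gripper": 0},
    {"dx": -0.2,"dy": 2.8,"dz": -0.1,"wx": 0,"wy": 0,"wz": 0,"gripper": 0},
    {"dx": -0.2,"dy": 3.8,"dz": -0.1,"wx": 0,"wy": 0,"wz": 0,"gripper": 0},
    {"dx": -0.2,"dy": 4.4,"dz": -0.1,"wx": 0,"wy": 0,"wz": 0,"gripper": 0},
    {"dx": -0.2,"dy": 4.4,"dz": -0.1,"wx": 0,"wy": 0,"wz": 0,"gripper": 0},
    {"dx": -0.2,"dy": 4.4,"dz": -0.1,"wx": 0,"wy": 0,"wz": 0,"gripper": 0},
    {"dx": -0.2,"dy": 4.4,"dz": -0.1,"wx": 0,"wy": 0,"wz": 0,"gripper": 0}
  ]
}}

```text
clock: 34.3
eef_pos: [0.6118, -0.218, 0.216]
orientation: [0.675, 0.212, -0.212, -0.674]
force: [0.0, 0.0, -0.7]
opening: 0.0151
```

Run:
```python
from h import *
go(.6115,-.216,.2016,34.9)
p,X,c=wlook('w18')
p,d,c=grab('scene'); cv2.imwrite('pics/s11.png',cv2.resize(p[190:290,160:280],None,fx=6,fy=6,interpolation=cv2.INTER_CUBIC))
```

```text
t 34.3 p [ 0.6118 -0.218   0.216 ] yaw 34.9 rel 54.5 j7 1.15 F [ 0.   0.  -0.7] open 0.0151
 d(cm) [0.09 1.44 0.18] w [ 0. -0.  0.] newrel 54.4 rows 1.0
```

View pics/s11.png

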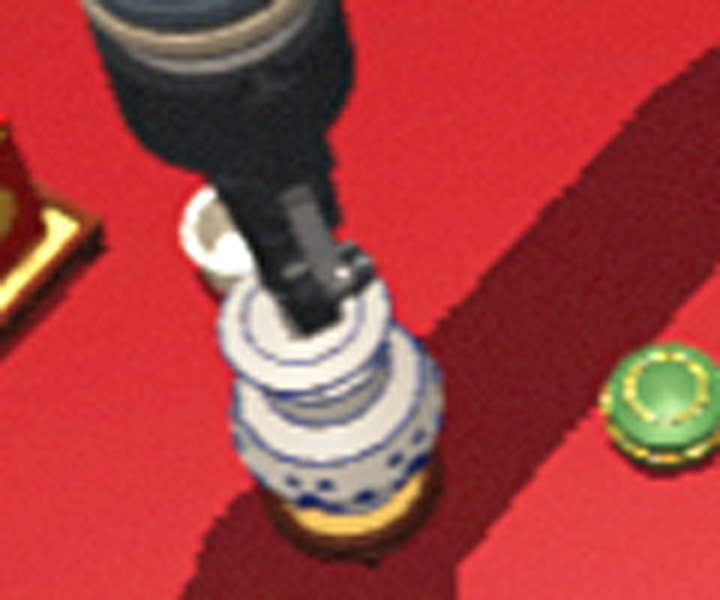

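View pics/w18.png

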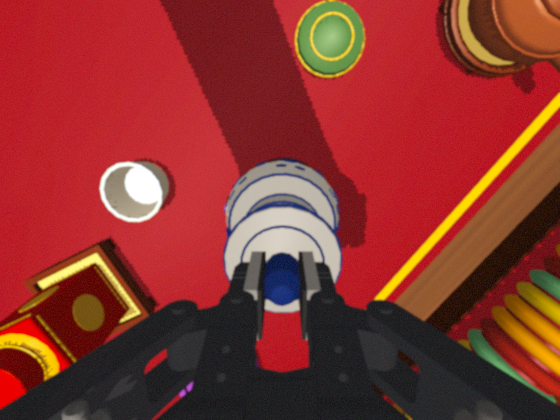

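The lid is centred over the mouth: lid x=283, jar belly centre x=282. Final lowering.

Emit:
{"op": "step_arm", "data": {
  "commands": [
    {"dx": 0,"dy": 0.3,"dz": 0.15,"wx": 0,"wy": 0,"wz": 0,"gripper": 0},
    {"dx": 0,"dy": 0.6,"dz": 0.15,"wx": 0,"wy": 0,"wz": 0,"gripper": 0},
    {"dx": 0,"dy": 0.9,"dz": 0.15,"wx": 0,"wy": 0,"wz": 0,"gripper": 0},
    {"dx": 0,"dy": 1.2,"dz": 0.15,"wx": 0,"wy": 0,"wz": 0,"gripper": 0},
    {"dx": 0,"dy": 1.4,"dz": 0.15,"wx": 0,"wy": 0,"wz": 0,"gripper": 0},
    {"dx": 0,"dy": 1.5,"dz": 0.15,"wx": 0,"wy": 0,"wz": 0,"gripper": 0},
    {"dx": 0,"dy": 1.5,"dz": 0.15,"wx": 0,"wy": 0,"wz": 0,"gripper": 0},
    {"dx": 0,"dy": 1.5,"dz": 0.15,"wx": 0,"wy": 0,"wz": 0,"gripper": 0}
  ]
}}

```text
clock: 35.07
eef_pos: [0.6109, -0.2169, 0.2017]
orientation: [0.675, 0.212, -0.212, -0.675]
force: [-2.4, 0.3, 5.1]
opening: 0.0153
```

Emit:
{"op": "step_arm", "data": {
  "commands": [
    {"dx": 0,"dy": -0.05,"dz": 0,"wx": 0,"wy": 0,"wz": 0,"gripper": 20},
    {"dx": 0,"dy": -0.05,"dz": 0,"wx": 0,"wy": 0,"wz": 0,"gripper": 30},
    {"dx": 0,"dy": -0.05,"dz": 0,"wx": 0,"wy": 0,"wz": 0,"gripper": 40},
    {"dx": 0,"dy": -0.05,"dz": 0,"wx": 0,"wy": 0,"wz": 0,"gripper": 45},
    {"dx": 0,"dy": -0.05,"dz": 0,"wx": 0,"wy": 0,"wz": 0,"gripper": 45},
    {"dx": 0,"dy": -1,"dz": 0,"wx": 0,"wy": 0,"wz": 0,"gripper": 45},
    {"dx": 0,"dy": -3,"dz": 0,"wx": 0,"wy": 0,"wz": 0,"gripper": 45},
    {"dx": 0,"dy": -6,"dz": 0,"wx": 0,"wy": 0,"wz": 0,"gripper": 45},
    {"dx": 0,"dy": -9,"dz": 0,"wx": 0,"wy": 0,"wz": 0,"gripper": 45},
    {"dx": 0,"dy": -12,"dz": 0,"wx": 0,"wy": 0,"wz": 0,"gripper": 45},
    {"dx": 0,"dy": -12,"dz": -3,"wx": 0,"wy": 0,"wz": 0,"gripper": 45},
    {"dx": 0,"dy": -12,"dz": -6,"wx": 0,"wy": 0,"wz": 0,"gripper": 45},
    {"dx": 0,"dy": -12,"dz": -6,"wx": 0,"wy": 0,"wz": 0,"gripper": 45},
    {"dx": 0,"dy": -12,"dz": -6,"wx": 0,"wy": 0,"wz": 0,"gripper": 45}
  ]
}}

```text
clock: 36.23
eef_pos: [0.6449, -0.2672, 0.3209]
orientation: [0.675, 0.211, -0.211, -0.675]
force: [-0.1, 0.4, -0.0]
opening: 0.0386
```

Run:
```python
from h import *
p,X,c=wlook('w19'); sl(X,'flange w',(.611,-.217),.045,.112,.128); sl(X,'knob w',(.611,-.217),.04,.135,.16)
p,d,c=grab('scene'); X=cloud(d,c); cv2.imwrite('pics/s12.png',cv2.resize(p[140:330,70:530],None,fx=1.7,fy=1.7,interpolation=cv2.INTER_CUBIC))
sl(X,'flange sc',(.613,-.217),.045,.112,.128); sl(X,'knob sc',(.611,-.217),.04,.135,.16)
sl(X,'caddy cap sc',(.519,-.401),.05,.117,.135); sl(X,'pot handle sc',(.664,-.004),.07,.132,.152); sl(X,'flask top sc',(.607,.233),.05,.124,.141)
z=np.load('scene0.npz')
a=cv2.cvtColor(z['p'],cv2.COLOR_BGR2GRAY)[225:275,450:525].astype(int);b=cv2.cvtColor(p,cv2.COLOR_BGR2GRAY)[225:275,450:525].astype(int);print('tray diff',abs(a-b).mean())
```

```text
flange w 4253 mean [ 610.  -215.4  121.1] rect [ 610.7 -216.3] [62. 62.] 15.2 pca 21.6
knob w 454 mean [ 610.5 -216.2  147.4] rect [ 610.6 -216.4] [17. 17.] 80.7 pca -104.2
flange sc 473 mean [ 617.2 -214.2  121.5] rect [ 613.4 -215.5] [61. 61.] 64.5 pca 115.9
knob sc 62 mean [ 616.4 -214.3  145.5] rect [ 615.6 -215.3] [13. 17.] 9.8 pca 102.9
caddy cap sc 202 mean [ 521.2 -398.9  122.9] rect [ 520.5 -399.1] [38. 39.] 85.6 pca 31.7
pot handle sc 146 mean [670.3  -3.1 140.4] rect [665.8  -1.9] [11. 62.] 66.8 pca -23.4
flask top sc 149 mean [610.6 233.3 131. ] rect [610.3 232.5] [35. 31.] 83.4 pca 127.5
tray diff 8.809066666666666
```

View pics/s12.png

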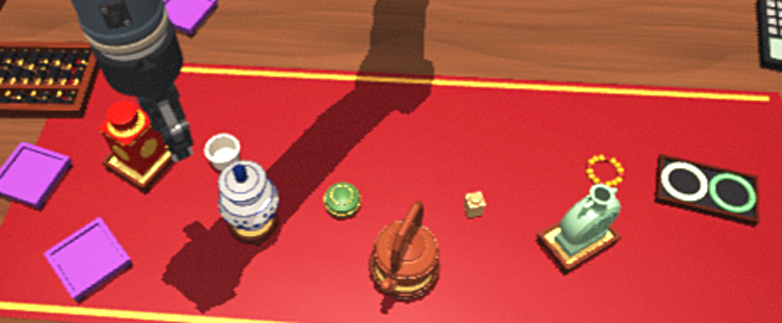

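View pics/w19.png

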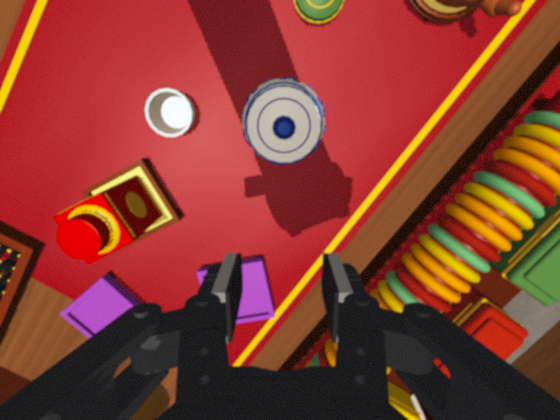

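The lid sits level and concentric on the jar, about 1 mm off its axis. All four pieces are seated, the tray is at its original pixels (about 486,251), and nothing is touching the robot. Handing in.

```bash
python3 -c "
from cell import sign_off, robot
print(robot.read_state()['force'].round(1)); print(sign_off())"
```

```text
[-0.4  0.8 -0.6]
the job is handed in; nothing more can be done
None
```

I put the caddy, jar, teapot and flask each in its own stand, closed the jar with its lid, and handed the job in at about 36 s of the 136 s allowed. Nothing tipped or dropped, and the arm was clear of everything at the end. `sign_off` reports no verdict, so the result rests on my own checks.

- **Position and height:** by the last views, each piece is within about 3 mm of its stand's centre and at its seated height. The lid is level, about 1 mm off the jar's axis.
- **Squareness:** after release the flask measured 35.0° against its stand's 34.9°. I checked the caddy's turn by eye and from the gripper's set-down angle (-28.6°, with its stand's side at -28.7°).
- **Tray of bangles:** it is at the same pixels as at the start, to about 2 px. My picture-difference check on it was not clean (mean 8.8 grey levels). I put that down to the arm's shadow having moved, since nothing touched the tray.
- **Camera disagreement:** the scene and top cameras differed by about 4 to 5 mm in x throughout. I used their average, which the wrist camera confirmed to about 1 to 2 mm.
- **Refused call:** the first move call was rejected as invalid input and moved nothing.

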